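# Seat the drip tray and set the water tap half open

## Task

Get the countertop water tap ready for a slow fill: first lower the steel drip tray flat and square into its recess in front of the tap, fully home, and let go of it. Only then turn the tap's lever to the half-way mark, 45 degrees from shut, and leave it there. Leave the jar, bowl, spurtle, lid, spoons and scraper where they are.

Things in the scene. Friction and masses are not known exactly. Their poses are not given: they have to be found in the camera images.
- tray: Loose stainless drip tray, 0.25 to 0.5 kg: slab 90 mm (x) by 120 mm (y), 12 mm thick. Over its middle, on two small posts, a carrying bar 70 mm long along x, 12 mm thick in y, 30 to 46 mm above the underside (18 mm free under it). Lies left or right of the tap, the pinch bowl on the other side. Origin: centre of the underside, z up. Half a turn about z makes no difference.
- station: Water tap, fixed: fir base board 24 mm high, 200 mm wide (y), x from -78 to +243 mm. Behind the recess a steel wedge console 190 mm wide: front at x = 80 mm, 75 mm high; back at x = 220 mm, 173 mm high; its top slopes 35 deg, facing up and to the robot. Short nozzle on its front, up to 29 mm out and 74 mm high, not over the recess. Origin: on the table under the recess centre.
- pocket (a point): Centre of the floor of the tray's rectangular recess in the base board, 12 mm above the table, 12 mm below the board's top. Recess 94 mm (x) by 124 mm (y), about 2 mm play each side, no lead-in. x points away from the robot at yaw 0, z up. The tray is home when its origin is here with its x along this x (either way round), slab flush with the board.
- half_mark (a point): Middle mark on the console's sloping face, at its surface: one of three raised dark marks, 18 mm long, pointing at the spindle, 66 to 84 mm from it. Shut: to the right (station -y); half-way: diagonally up the slope and right; fully open: straight up the slope.
- valve (a joint): Angle of the tap's lever, rad: 0 shut (long arm at the right-hand mark), 0.785 half open (long arm at the middle mark), 1.571 fully open. Grows as the lever turns anticlockwise, seen looking at the sloping face. Light friction (about 0.12 N m), no spring: stays where it is left.
- lever_hub (a point): Point on the spindle axis inside the lever, 34 mm out from the face; turns with the lever. z: along the spindle out of the face (35 deg from vertical, leaning to the robot); -y: along the long arm; x: across. Lever: black bar 14 mm thick, 23 to 41 mm out from the face, arms 62 and 26 mm, on a 13 mm stem; a 34 mm nut below is 12 mm high. Grip across the bar and turn.
- lever_end (a point): Middle of the end face of the lever's long arm, 62 mm from the spindle; axes as lever_hub.
- pinch_bowl: Bystander: stoneware pinch bowl, 96 mm wide, 45 mm high. Origin: centre of its underside.
- flip_jar: Bystander: glass jar with a wire flip lid, 92 mm wide, 121 mm high. Origin: centre of its underside.
- spurtle: Bystander: wooden spurtle (stirring stick), 250 mm long along its x, 18 mm thick. Origin: under its middle.
- bucket_lid: Bystander: clear plastic dough bucket lid lying flat, 170 mm wide, 12 mm high. Origin: centre of its underside.
- spoon_ring: Bystander: three stainless measuring spoons fanned out on a ring, about 155 mm long along x, 9 mm high. Origin: underside, near the middle.
- bench_scraper: Bystander: steel bench scraper with a wooden grip, 140 mm along y, 95 mm along x, 18 mm high. Origin: underside, near the grip.
There are look-alikes about, which are no part of the job. Leave any purple or yellow look-alike of the tray alone.

How it is judged (in metres and radians):
On the way, in this order (a step that is already met when the one before it is completed fails the run):
1. the drip tray lies flat and square at the bottom of its recess, let go, with the tap not yet opened (horizontal distance between tray and pocket below 0.005 m and z of tray in the frame of pocket below 0.003 m and angle between the x axis of tray and the x axis of pocket, either way round below 0.07 rad and angle between tray's own z axis and vertical below 0.04 rad and contact force between the fingers and tray below 0.5 N and value of joint valve below 0.55 rad), for 0.2 s.
2. the lever stands at the half-way mark (value of joint valve between 0.698 and 0.873 rad), for 0.2 s.
At the end, for the whole second after the job is handed in: The tray rests in its recess: origin within 5 mm sideways and 3 mm in height of the pocket centre, square within 0.07 rad (either way round), level within 0.04 rad; the valve stands at 45 degrees, within 5 degrees; both are at rest. No bystander has been moved by more than 30 mm (all of step 2 and horizontal distance between tray and pocket below 0.005 m and z of tray in the frame of pocket below 0.003 m and angle between the x axis of tray and the x axis of pocket, either way round below 0.07 rad and angle between tray's own z axis and vertical below 0.04 rad and linear speed of tray below 0.02 m/s and velocity of joint valve between -0.03 and 0.03 rad/s); the robot touches nothing.
It fails at once if the tap is opened past 0.55 rad while the tray is not in its recess (value of joint valve above 0.55 rad and horizontal distance between tray and pocket above 0.02 m).
It fails at once if a bystander is moved by more than 30 mm (distance of any of pinch_bowl, flip_jar, spurtle, bucket_lid, spoon_ring, bench_scraper from where it was at the start of the episode above 0.03 m).
It also fails if it takes over 64 s, if anything falls off the work surface, if the arm or the gripper's body presses on something with over 40 N, if the wrist force passes 120 N, or if a joint passes its speed limit or range.

## Robot

A 7-joint arm with a two-finger parallel gripper is mounted at the origin on the work surface. World frame = base frame: x ahead of the robot, y to its left, z up, the work surface at z = 0. Lengths are in mm, angles in degrees, forces in N, time in s.
With the tool pointing down it reaches from about 400 to 875 mm from the base axis. Payload 6.5 kg.
Tool frame: the origin (TCP) lies midway between the tips of the shut fingers; the grasp point (between the pads) lies bot.tcp_to_grasp behind it (bot.tcp_to_grasp is the distance from the TCP to the grasp point, in mm); z points along the fingers, y is the line along which they close (so a half turn about z gives the same grasp; the last joint's range is limited). The gripper opens to 88 mm and grips with 3 to 60 N. Pads are 18 mm wide; open, the fingers measure 123 mm over their backs; the gripper's body (75 mm by 187 mm) begins 45 mm behind the grasp point.
Start: joints at [67.196, 30.733, -0.252, 88.115, 0.149, 61.152, -4.079], TCP at [211.729, -614.541, 198.916] pointing down, gripper open.
Joint ranges: [-154.64, 154.64], [-21.42, 123.67], [-72.66, 72.17], [13.99, 137.28], [-74.86, 254.86], [10.95, 109.41], [-158.01, 158.01]. Speed limits (degrees/s): [136.94, 136.94, 180, 180, 180, 180, 180].

## Interface

Orientations are given as a 3x3 rotation matrix whose columns are the frame's x, y, z axes.
In Python, from station import bot gives the robot as it stands.
- The arm moves only by the tool send_rows, never from a script. Its argument "steps" is a list of rows, each a list of 7 numbers: the turn, a rotation vector about the tool's x, y, z scaled (see below), then the shift along the tool's x, y, z scaled (see below), then the opening, from 0 (shut) to 1 (fully open). In form: [[wx, wy, wz, x, y, z, claw], ...]. A call has 1 to 10 rows; each row shifts and turns the commanded pose from where the row before left it, along the tool's axes as they then stand; what a row does not reach is not made up. The controller multiplies each number of a shift by 200 mm and each number of a turn by 1.5 rad. A row lasts 1/8 s, in which the tool goes at most 62.5 mm and 10.7 degrees, less where a joint would pass 70% of its speed; a pose out of reach is approached as far as the arm can. A call with a number of a shift or a turn outside -1 to 1 is refused whole. A call with a gripper value outside its range is refused whole. The fingers move at their own pace and stop on an object; the grip force is fixed at half the most. Time passes only in rows, so rows that do not move let the fingers close. It gives the time, the measured TCP pose, the force, the opening and the grip force at its end, in the units of the state.
- bot.get_state(): the state, without advancing time (a new reading comes with each control period).
- bot.snapshot(name): name is "scene" or "top"; returns the picture (420x560x3 uint8, red, green, blue); there is no depth.
- bot.camera_params(name): a dict with "mtx" (3x3 intrinsics, pixels), "extrinsics" (4x4, takes a point from camera to world coordinates). Camera axes: x right, y up, looking along -z (the intrinsics and any distortion apply to the point x, -y, -z); pixel columns grow to the right and rows downward; lengths in mm; the calibration is good to about 2 mm. A picture is of the moment at which its call begins. camera_params takes no time and is no camera call.
- bot.job_done(): hands the job in; it is judged then, once.
The state is a dict: "clock": time; "joint_pos": joint angles; "joint_vel": joint speeds; "joint_efforts": joint torques, N m; "position": TCP position; "eef_rot": TCP orientation; "ft_force": force on the tool from outside, world axes, zero at the start; "torque": the same for the moment, N m; "opening": finger opening in mm; "grasp_force": force on a finger pad.
Only numpy, scipy, OpenCV 4.12 (cv2) and the standard library are available. Lean on these libraries where they do the work, as an engineer would, in place of code of your own. Each camera call takes 0.05 s, during which the arm holds its last target. There are 200 camera calls.

## Working session

There is one attempt and no reset: what is moved stays moved. The work goes in short steps, Python scripts to look and compute and a tool call to move; the robot and the scene stay as the last step left them, time stands still between calls to the robot, and variables do not carry over. Pictures are saved under pics/ and viewed, at most 10 in all, crops included, and the job is handed in when it is done.

Besides the shell and the picture viewer there is one more tool, called after "Request:" as name(argument=value, ...), one argument or row to a line, values as JSON. send_rows: Moves the arm, as the interface text tells. Its arguments: {"type":"object","properties":{"steps":{"type":"array","items":{"type":"array","items":{"type":"number","minimum":-1,"maximum":1}}}},"required":["steps"]}

```bash
ls; mkdir -p pics; python3 - <<'E'
from station import bot
import cv2
for n in("scene","top"):
    im=bot.snapshot(n); cv2.imwrite(f"pics/{n}0.png",im[:,:,::-1])
    p=bot.camera_params(n); print(n,p)
s=bot.get_state(); print(s, bot.tcp_to_grasp)
E
```

```text
pics
scene {'mtx': array([[505.47417988,   0.        , 282.6608695 ],
       [  0.        , 505.47417988, 206.14903158],
       [  0.        ,   0.        ,   1.        ]]), 'extrinsics': array([[-7.96219975e-02, -6.55076397e-01,  7.51355609e-01,
         1.83521467e+03],
       [ 9.96696063e-01, -4.01888626e-02,  7.05819660e-02,
         1.10743135e+02],
       [-1.60404527e-02,  7.54493054e-01,  6.56111984e-01,
         1.24412314e+03],
       [ 0.00000000e+00,  0.00000000e+00,  0.00000000e+00,
         1.00000000e+00]])}
top {'mtx': array([[485.11829813,   0.        , 273.22463388],
       [  0.        , 485.11829813, 212.05205577],
       [  0.        ,   0.        ,   1.        ]]), 'extrinsics': array([[-1.08079978e-02,  9.82656110e-01, -1.85122005e-01,
         2.58592891e+02],
       [-9.99938749e-01, -1.01796461e-02,  4.34440129e-03,
        -4.73314001e+00],
       [ 2.38457597e-03,  1.85157620e-01,  9.82705943e-01,
         1.57482926e+03],
       [ 0.00000000e+00,  0.00000000e+00,  0.00000000e+00,
         1.00000000e+00]])}
{'clock': 0.1, 'joint_pos': array([67.19542023, 30.77496382, -0.25442847, 88.16351524,  0.14728113,
       61.15115365, -4.07962283]), 'joint_vel': array([ 0.09725746, -0.03658691,  0.00366411, -0.17182752,  0.04043778,
       -0.05120804, -0.08187167]), 'joint_efforts': array([ 2.00686598e-03, -5.72078383e+01,  9.93695632e-01, -2.52232879e+01,
       -5.62289183e-02,  1.34532942e-02,  3.79570423e-06]), 'position': array([ 211.54098086, -613.97449765,  198.1166144 ]), 'eef_rot': array([[ 9.45434288e-01,  3.25812306e-01, -5.90648358e-04],
       [ 3.25812829e-01, -9.45433191e-01,  1.44254963e-03],
       [-8.84181399e-05, -1.55627670e-03, -9.99998785e-01]]), 'ft_force': array([ 0.05386835, -0.22424536,  0.62990433]), 'torque': array([-0.00358451, -0.02131293,  0.00261574]), 'grasp_force': 0.0, 'opening': 87.92514524219477} 18.700000000000003
```

View pics/top0.png

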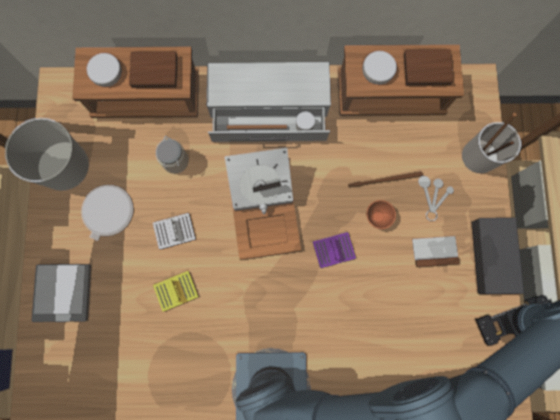

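View pics/scene0.png

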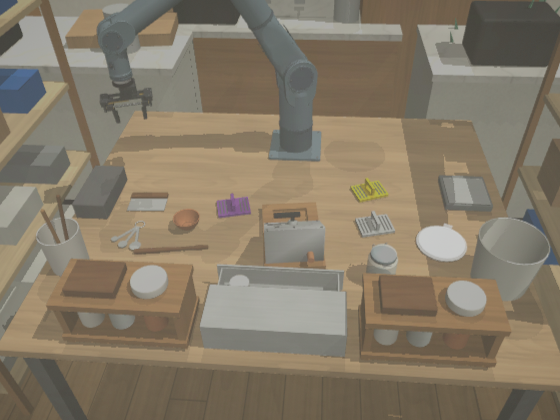

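Top view: the candidates for the tray are the steel one (174,231), the yellow one (176,291) and the purple one (334,250). I choose the steel one, left of the tap with the bowl on the right (382,214). The recess is at about (267,232) and the console at (260,180). The jar stands near the tray at (171,155). Next come close crops.

```bash
python3 - <<'E'
import cv2
im=cv2.imread("pics/top0.png")
cv2.imwrite("pics/c1.png",cv2.resize(im[140:265,145:310],None,fx=4.8,fy=4.8,interpolation=cv2.INTER_CUBIC))
im=cv2.imread("pics/scene0.png")
cv2.imwrite("pics/c2.png",cv2.resize(im[170:290,250:410],None,fx=5,fy=5,interpolation=cv2.INTER_CUBIC))
E
```

```text
(no output)
```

View pics/c1.png

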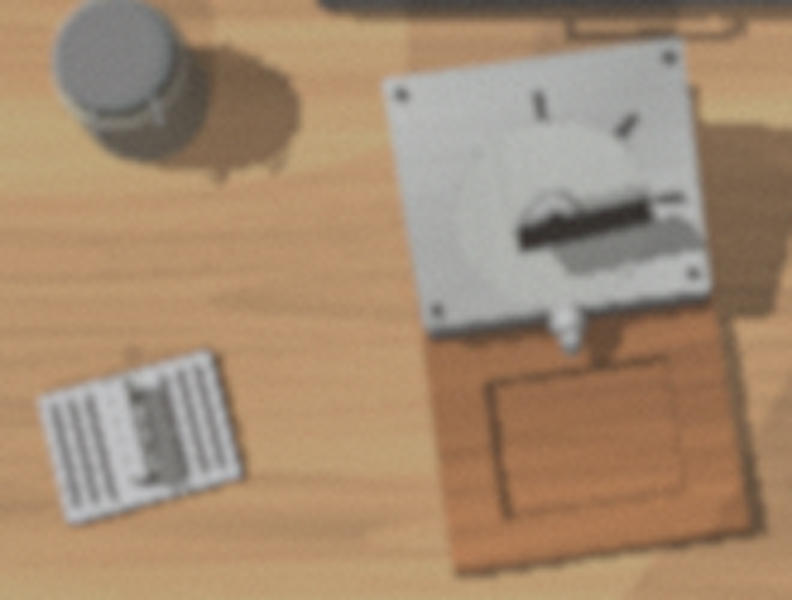

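View pics/c2.png

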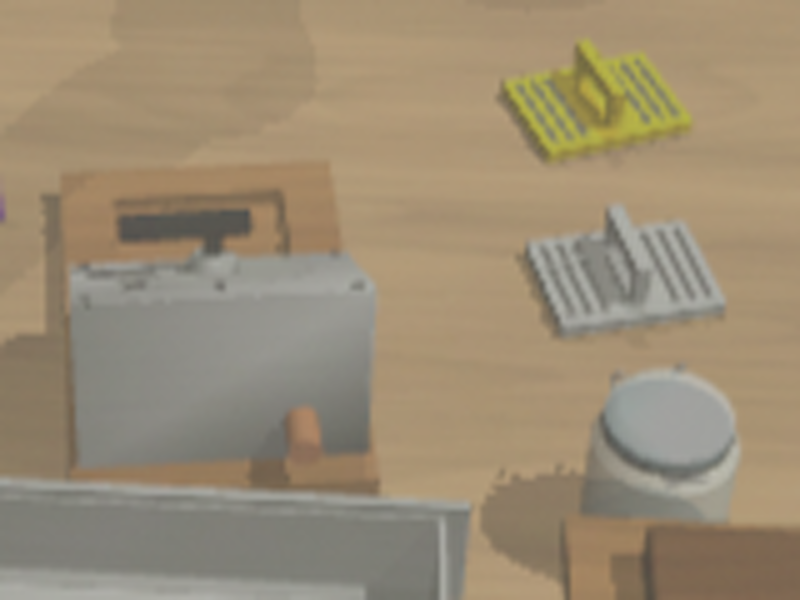

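The steel tray at (174,231) is confirmed. Its crop corners are (40,396), (212,350), (243,478), (72,523). The recess corners are (487,381), (667,357), (685,488), (508,518), and the lever points right, so the tap is shut. Next I fit the poses.

```bash
cat > h.py <<'E'
import numpy as np, cv2
from station import bot
from scipy.optimize import least_squares
P={n:bot.camera_params(n) for n in("scene","top")}
def proj(n,X):
    E=np.linalg.inv(P[n]["extrinsics"]); c=np.atleast_2d(X)@E[:3,:3].T+E[:3,3]
    q=(c*[1,-1,-1])@P[n]["mtx"].T; return q[:,:2]/q[:,2:]
def pose(p,L):
    c,s=np.cos(p[2]),np.sin(p[2]); L=np.asarray(L,float)
    return np.c_[p[0]+c*L[:,0]-s*L[:,1],p[1]+s*L[:,0]+c*L[:,1],L[:,2]]
def fit(obs,p0): # obs: (cam, uv, local)
    def r(p): return np.concatenate([proj(n,pose(p,[l]))[0]-uv for n,uv,l in obs])
    s=least_squares(r,p0,loss="soft_l1"); return s.x,r(s.x).reshape(-1,2).round(1).tolist()
E
python3 - <<'E'
from h import *
T=lambda u,v:("top",((u+.5)/4.8+144.5,(v+.5)/4.8+139.5))
S=lambda u,v:("scene",((u+.5)/5+249.5,(v+.5)/5+169.5))
def go(name,ob,p0):
    for k in ("top","scene","both"):
        o=[(*a,l) for a,l in ob if k in("both",a[0])]
        x,r=fit(o,p0); print(name,k,x.round(1),np.degrees(x[2]).round(2),r)
# image up = +x, image left=+y (top)
go("tray",[(T(40,396),(45,60,12)),(T(212,350),(45,-60,12)),(T(243,478),(-45,-60,12)),(T(72,523),(-45,60,12)),
 (S(527,242),(-45,-60,12)),(S(685,222),(-45,60,12)),(S(724,298),(45,60,12)),(S(560,330),(45,-60,12))],[560,230,.2])
go("station",[(T(487,381),(47,62,24)),(T(667,357),(47,-62,24)),(T(685,488),(-47,-62,24)),(T(508,518),(-47,62,24)),
 (T(457,574),(-78,100,24)),(T(384,78),(220,95,173)),(T(682,38),(220,-95,173)),(T(425,330),(80,95,75)),(T(712,292),(80,-95,75)),
 (S(62,175),(-78,-100,24)),(S(328,162),(-78,100,24)),(S(72,300),(220,-95,173)),(S(374,290),(220,95,173)),(S(378,485),(243,100,24))],[550,0,.15])
E
```

```text
tray top [495.2 311.3  -6. ] -345.24 [[0.1, 0.1], [0.1, 0.1], [0.1, -0.3], [-0.4, 0.1]]
tray scene [5.013e+02 3.114e+02 3.000e-01] 14.71 [[-0.5, -0.0], [-0.2, -0.3], [0.5, 1.3], [0.2, -0.5]]
tray both [4.964e+02 3.115e+02 3.000e-01] 14.8 [[0.1, -0.3], [0.0, -0.3], [0.1, -0.6], [-0.4, -0.2], [-0.5, -1.0], [-0.3, -1.3], [0.4, 0.3], [0.2, -1.5]]
station top [4.898e+02 9.400e+00 1.000e-01] 7.87 [[-0.2, 0.3], [0.1, -0.2], [0.8, 0.9], [-0.5, 0.3], [-0.3, -0.0], [-0.1, 0.4], [0.3, -0.1], [0.1, -0.5], [-0.1, -1.3]]
station scene [4.957e+02 1.050e+01 1.000e-01] 7.37 [[-0.2, -0.5], [0.4, -0.3], [-1.0, 1.0], [0.4, 0.2], [0.2, -0.5]]
station both [4.906e+02 9.700e+00 1.000e-01] 7.67 [[-0.2, -0.0], [0.1, -0.4], [0.7, 0.7], [-0.7, -0.0], [-0.5, -0.4], [0.0, 0.0], [0.5, -0.3], [0.1, -0.9], [-0.1, -1.5], [-0.4, -1.3], [0.1, -1.3], [-0.7, -0.1], [0.6, -1.1], [0.3, -1.8]]
```

Request:
send_rows(
  steps=[
    [0, 0, 0.049, 0, 0, -0.15, 1],
    [0, 0, 0, 0, 0, -0.15, 1],
    [0, 0, 0, 0.197, -0.0865, 0, 1],
    [0, 0, 0, 0.197, -0.0865, 0, 1],
    [0, 0, 0, 0.197, -0.0865, 0, 1],
    [0, 0, 0, 0.197, -0.0865, 0, 1],
    [0, 0, 0, 0.197, -0.0865, 0, 1],
    [0, 0, 0, 0.197, -0.0865, 0, 1],
    [0, 0, 0, 0.197, -0.0865, 0, 1],
    [0, 0, 0, 0.197, -0.0865, 0, 1],
  ],
)

```text
clock: 1.35
position: [481.8, -399.1, 258.5]
eef_rot: [[0.967, 0.255, -0.001], [0.255, -0.967, 0.0], [-0.001, -0.001, -1.0]]
ft_force: [0.6, 0.2, -0.3]
opening: 88.0
grasp_force: 0.0
```

Request:
send_rows(
  steps=[
    [0, 0, 0, 0.1, -0.204, 0, 1],
    [0, 0, 0, 0.1, -0.204, 0, 1],
    [0, 0, 0, 0.1, -0.204, 0, 1],
    [0, 0, 0, 0.1, -0.204, 0, 1],
    [0, 0, 0, 0.1, -0.204, 0, 1],
    [0, 0, 0, 0.1, -0.204, 0, 1],
    [0, 0, 0, 0.1, -0.204, 0, 1],
    [0, 0, 0, 0.1, -0.204, 0, 1],
    [0, 0, 0, 0.1, -0.204, 0, 1],
  ],
)

```text
clock: 2.48
position: [561.2, 2.1, 258.6]
eef_rot: [[0.967, 0.255, -0.001], [0.255, -0.967, -0.0], [-0.001, -0.0, -1.0]]
ft_force: [0.6, -0.6, 0.1]
opening: 88.3
grasp_force: 0.0
```

Request:
send_rows(
  steps=[
    [0, 0, 0, 0.012, -0.2265, 0, 1],
    [0, 0, 0, 0.012, -0.2265, 0, 1],
    [0, 0, 0, 0.012, -0.2265, 0, 1],
    [0, 0, 0, 0.012, -0.2265, 0, 1],
    [0, 0, 0, 0.012, -0.2265, 0, 1],
    [0, 0, 0, 0.012, -0.2265, 0, 1],
    [0, 0, 0, 0.012, -0.2265, 0, 1],
    [0, 0, 0, 0, 0, 0.15, 1],
    [0, 0, 0, 0, 0, 0, 1],
  ],
)

```text
clock: 3.6
position: [494.9, 310.6, 226.6]
eef_rot: [[0.967, 0.256, -0.004], [0.256, -0.967, -0.003], [-0.005, 0.002, -1.0]]
ft_force: [-0.2, -1.0, 0.5]
opening: 88.3
grasp_force: 0.0
```

```bash
python3 - <<'E'
from h import *
s=bot.get_state(); p=s["position"]; print(p)
R=s["eef_rot"]; tips=[p,p+R[:,1]*44,p-R[:,1]*44]
out=[]
for n in("scene","top"):
    im=bot.snapshot(n)[:,:,::-1].copy(); cv2.imwrite(f"pics/{n}1.png",im)
    q=proj(n,tips); print(n,q.round(1).tolist())
    u,v=q[0].astype(int); u0,v0=u-50,v-60; print(u0,v0)
    out.append(cv2.resize(im[v0:v0+150,u0:u0+100],None,fx=4,fy=4,interpolation=cv2.INTER_CUBIC))
cv2.imwrite("pics/d1.png",np.hstack(out))
E
```

```text
[494.92819311 310.6181333  226.62602245]
scene [[380.8, 175.0], [367.9, 176.6], [393.6, 173.4]]
330 115
top [[159.3, 219.4], [174.5, 215.3], [144.0, 223.5]]
109 159
```

View pics/d1.png

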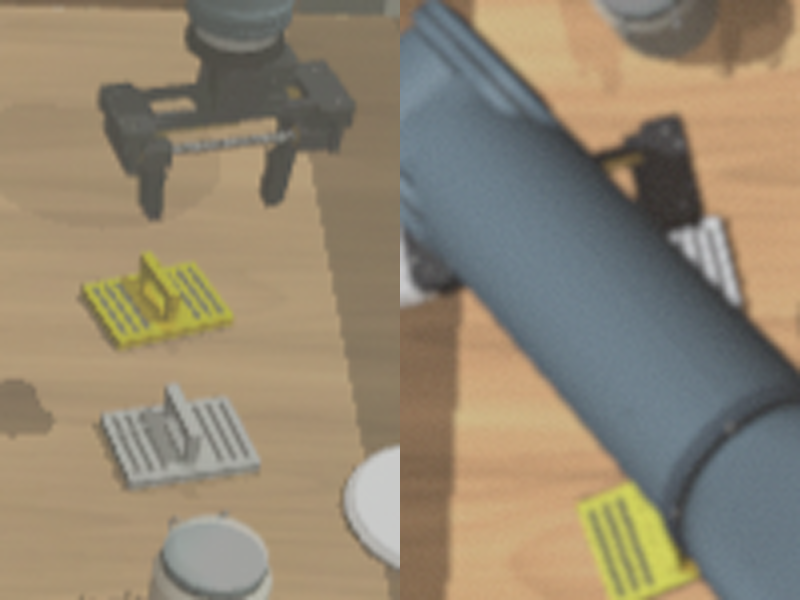

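The scene crop shows the fingertips at (151,216) and (272,203), about 7 px above where they project. The top view agrees with the reading (finger outer edge at about (690,225)). I'll descend part-way and check again.

Request:
send_rows(
  steps=[
    [0, 0, 0, 0, 0, 0.28, 1],
    [0, 0, 0, 0, 0, 0.28, 1],
    [0, 0, 0, 0, 0, 0.24, 1],
    [0, 0, 0, 0, 0, 0, 1],
  ],
)

```text
clock: 4.2
position: [495.2, 309.5, 66.9]
eef_rot: [[0.967, 0.254, -0.004], [0.254, -0.967, -0.003], [-0.005, 0.002, -1.0]]
ft_force: [-0.3, -0.7, 0.4]
opening: 88.1
grasp_force: 0.0
```

```bash
python3 - <<'E'
from h import *
s=bot.get_state(); p=s["position"]; print(p,s["ft_force"])
R=s["eef_rot"]; tips=[p,p+R[:,1]*44,p-R[:,1]*44]
n="scene"
im=bot.snapshot(n)[:,:,::-1].copy(); cv2.imwrite(f"pics/{n}2.png",im)
q=proj(n,tips); print(n,((q-[330,165])*8+3.5).round(1).tolist())
cv2.imwrite("pics/d2.png",cv2.resize(im[165:240,330:430],None,fx=8,fy=8,interpolation=cv2.INTER_CUBIC))
E
```

```text
[495.2376073  309.53302528  66.93172769] [-0.29084648 -0.70488143  0.35361114]
scene [[366.4, 374.8], [269.2, 387.7], [463.0, 362.0]]
```

View pics/d2.png

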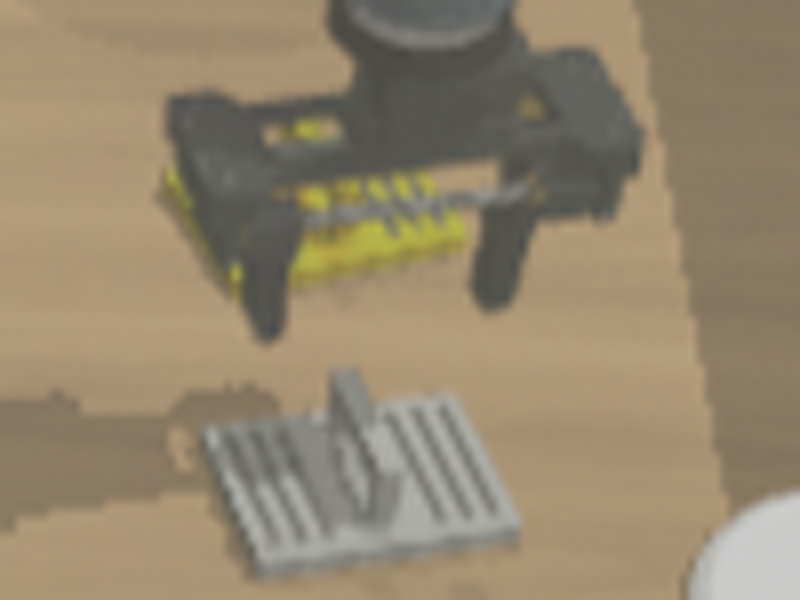

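The tips show at (268,335) and (493,303), again about 7 px high and behind the tray. The starting pictures also show the gripper, so I'll check the camera-to-arm consistency there.

```bash
python3 - <<'E'
from h import *
p=np.array([211.54,-613.97,198.1]); R=np.array([[.9454,.3258,0],[.3258,-.9454,0],[0,0,-1]])
L={"tcp":(0,0,0),"tip+":(0,52,0),"tip-":(0,-52,0),"b+":(0,93,-63.7),"b-":(0,-93,-63.7)}
for n in("scene","top"):
    for k,l in L.items(): print(n,k,proj(n,p+R@np.array(l))[0].round(1))
a=cv2.imread("pics/scene0.png")[70:130,80:180]; b=cv2.imread("pics/top0.png")[285:360,465:565]
a=cv2.resize(a,None,fx=4,fy=4,interpolation=cv2.INTER_CUBIC); b=cv2.resize(b,(400,315),interpolation=cv2.INTER_CUBIC)
a=cv2.copyMakeBorder(a,0,315-240,0,0,cv2.BORDER_CONSTANT)
cv2.imwrite("pics/d3.png",np.hstack([a,b]))
s=bot.get_state(); p=s["position"];R=s["eef_rot"]
for k,l in L.items(): print("now",k,((proj("scene",p+R@np.array(l))[0]-[330,165])*8+3.5).round())
E
```

```text
scene tcp [133.9 127.8]
scene tip+ [120.1 129.8]
scene tip- [147.5 125.8]
scene b+ [105.  116.9]
scene b- [155.2 109.9]
top tcp [491.7 318.3]
top tip+ [508.7 311.9]
top tip- [474.5 324.7]
top b+ [534.2 307. ]
top b- [470.2 331.2]
now tcp [371. 373.]
now tip+ [256. 389.]
now tip- [485. 358.]
now b+ [175. 289.]
now b- [595. 234.]
```

View pics/d3.png

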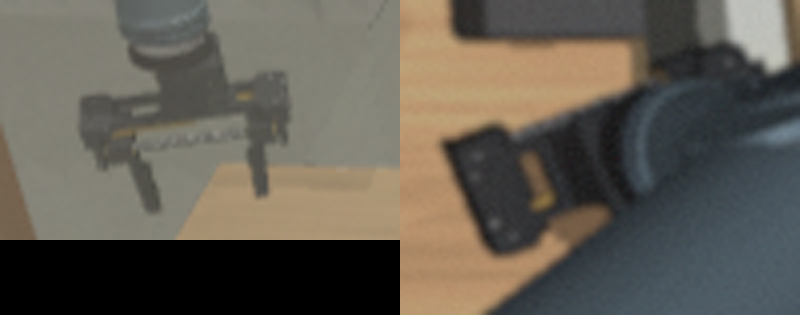

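Both views are consistent in x and y, but the tips look higher than reported. I'll test this by descending gently with force feedback and closing.

Request:
send_rows(
  steps=[
    [0, 0, 0, 0, 0, 0.12, 1],
    [0, 0, 0, 0, 0, 0.11, 1],
    [0, 0, 0, 0, 0, 0, 1],
    [0, 0, 0, 0, 0, 0, 0],
    [0, 0, 0, 0, 0, 0, 0],
    [0, 0, 0, 0, 0, 0, 0],
    [0, 0, 0, 0, 0, 0, 0],
  ],
)

```text
clock: 5.12
position: [496.7, 311.8, 23.2]
eef_rot: [[0.967, 0.255, 0.0], [0.255, -0.967, 0.0], [0.0, -0.0, -1.0]]
ft_force: [0.1, -0.6, -0.7]
opening: 50.2
grasp_force: 0.0
```

Request:
send_rows(
  steps=[
    [0, 0, 0, 0, 0, 0, 0],
    [0, 0, 0, 0, 0, 0, 0],
    [0, 0, 0, 0, 0, 0, 0],
    [0, 0, 0, 0, 0, 0, 0],
  ],
)

```text
clock: 5.62
position: [496.5, 311.6, 22.9]
eef_rot: [[0.967, 0.255, -0.0], [0.255, -0.967, -0.0], [-0.0, 0.0, -1.0]]
ft_force: [-0.9, 0.3, -0.2]
opening: 9.9
grasp_force: 0.0
```

Request:
send_rows(
  steps=[
    [0, 0, 0, 0, 0, 0, 0],
    [0, 0, 0, 0, 0, 0, 0],
  ],
)

```text
clock: 5.88
position: [496.5, 311.7, 22.9]
eef_rot: [[0.967, 0.255, -0.0], [0.255, -0.967, -0.0], [-0.0, -0.0, -1.0]]
ft_force: [0.0, -0.2, -0.4]
opening: 0.3
grasp_force: 0.0
```

```bash
python3 - <<'E'
from h import *
s=bot.get_state(); p=s["position"]; print(p,s["ft_force"],s["opening"],s["grasp_force"])
im=bot.snapshot("scene")[:,:,::-1].copy(); cv2.imwrite("pics/scene3.png",im)
t=bot.snapshot("top")[:,:,::-1].copy(); cv2.imwrite("pics/top3.png",t)
print(((proj("scene",p)-[340,165])*6+2.5).round(1),((proj("top",p)-[120,180])*6+2.5).round(1))
a=cv2.resize(im[165:240,340:405],None,fx=6,fy=6,interpolation=cv2.INTER_CUBIC)
b=cv2.resize(t[180:255,120:185],None,fx=6,fy=6,interpolation=cv2.INTER_CUBIC)
cv2.imwrite("pics/d4.png",np.hstack([a,b]))
E
```

```text
[496.5482243  311.6690391   22.89626659] [ 0.01894716 -0.23126536 -0.39012013] 0.3371192651127479 0.0
[[210.7 338.3]] [[322.8 300.2]]
```

View pics/d4.png

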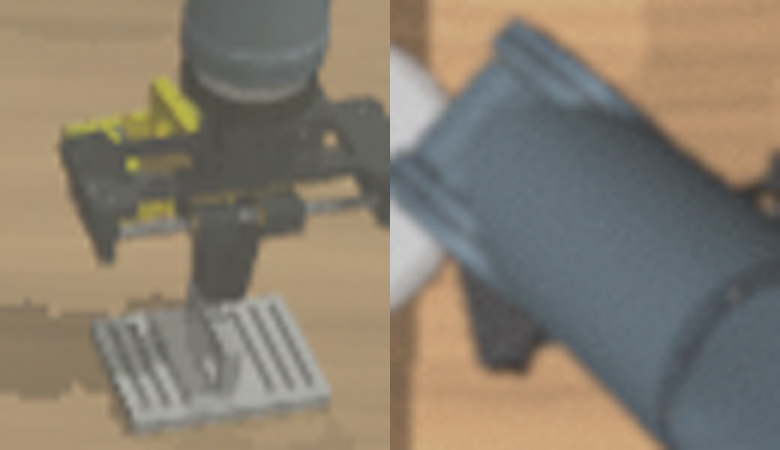

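The closed tip shows at (220,298) against a predicted (211,338), and the top view agrees with the reported xy. So the tips really are about 33 mm higher than reported, and they closed above the bar. I'll touch down gently on the bar to measure it.

Request:
send_rows(
  steps=[
    [0, 0, 0, 0, 0, 0.012, 0],
    [0, 0, 0, 0, 0, 0.012, 0],
    [0, 0, 0, 0, 0, 0, 0],
  ],
)

```text
clock: 6.35
position: [496.3, 311.5, 17.8]
eef_rot: [[0.967, 0.255, -0.0], [0.255, -0.967, -0.0], [-0.001, 0.0, -1.0]]
ft_force: [-0.5, -0.5, 0.2]
opening: 0.1
grasp_force: 0.0
```

Request:
send_rows(
  steps=[
    [0, 0, 0, 0, 0, 0.01, 0],
    [0, 0, 0, 0, 0, 0.01, 0],
    [0, 0, 0, 0, 0, 0, 0],
  ],
)

```text
clock: 6.72
position: [496.4, 311.6, 13.9]
eef_rot: [[0.967, 0.256, -0.0], [0.256, -0.967, -0.0], [-0.0, 0.0, -1.0]]
ft_force: [-0.6, 0.7, -0.3]
opening: 0.5
grasp_force: 0.0
```

Request:
send_rows(
  steps=[
    [0, 0, 0, 0, 0, 0.01, 0],
    [0, 0, 0, 0, 0, 0, 0],
  ],
)

```text
clock: 6.98
position: [496.5, 311.6, 11.9]
eef_rot: [[0.967, 0.255, -0.0], [0.255, -0.967, -0.0], [-0.0, 0.0, -1.0]]
ft_force: [-0.1, -0.3, -0.5]
opening: 0.3
grasp_force: 0.0
```

Request:
send_rows(
  steps=[
    [0, 0, 0, 0, 0, 0.01, 0],
    [0, 0, 0, 0, 0, 0.01, 0],
    [0, 0, 0, 0, 0, 0, 0],
  ],
)

```text
clock: 7.35
position: [496.4, 311.6, 7.9]
eef_rot: [[0.967, 0.256, -0.0], [0.256, -0.967, -0.0], [-0.0, 0.0, -1.0]]
ft_force: [-0.1, 0.4, 0.9]
opening: 0.7
grasp_force: 0.0
```

```bash
python3 - <<'E'
from h import *
s=bot.get_state(); p=s["position"]; print(p,s["ft_force"],s["joint_pos"])
im=bot.snapshot("scene")[:,:,::-1].copy(); cv2.imwrite("pics/scene4.png",im)
print(((proj("scene",p)-[340,165])*8+3.5).round(1))
cv2.imwrite("pics/d5.png",cv2.resize(im[165:240,340:420],None,fx=8,fy=8,interpolation=cv2.INTER_CUBIC))
E
```

```text
[496.40509085 311.55613631   7.86764657] [-0.13729767  0.38004085  0.88891537] [ -23.94714803   40.90403215  -17.06482115  103.47591018   18.05335647
   38.31539577 -126.55408432]
[[277.3 475.8]]
```

View pics/d5.png

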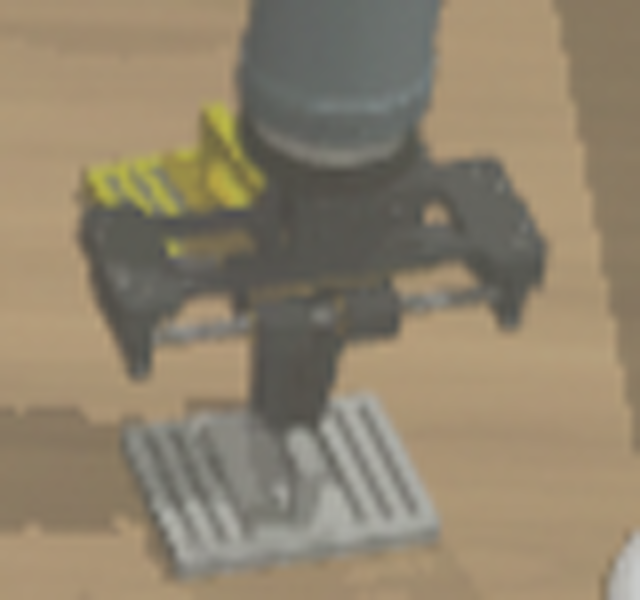

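The tip shows at (290,420) against a predicted 476. Allowing for its near corner, it should be about 39 mm higher than reported, so just above the bar top. I'll continue in 1-2 mm steps.

Request:
send_rows(
  steps=[
    [0, 0, 0, 0, 0, 0.01, 0],
    [0, 0, 0, 0, 0, 0, 0],
  ],
)

```text
clock: 7.65
position: [496.7, 311.8, 6.7]
eef_rot: [[0.967, 0.255, 0.0], [0.255, -0.967, 0.0], [0.0, 0.0, -1.0]]
ft_force: [-0.6, -1.1, 6.1]
opening: 0.5
grasp_force: 3.0
```

Request:
send_rows(
  steps=[
    [0, 0, 0, 0, 0, 0.01, 0],
    [0, 0, 0, 0, 0, 0, 0],
  ],
)

```text
clock: 7.9
position: [496.8, 311.8, 6.6]
eef_rot: [[0.967, 0.255, 0.001], [0.255, -0.967, -0.001], [0.001, 0.001, -1.0]]
ft_force: [-6.9, -4.9, 26.3]
opening: 0.6
grasp_force: 12.6
```

Request:
send_rows(
  steps=[
    [0, 0, 0, 0, 0, 0.01, 0],
    [0, 0, 0, 0, 0, 0, 0],
  ],
)

```text
clock: 8.15
position: [496.9, 311.8, 6.5]
eef_rot: [[0.967, 0.255, 0.001], [0.255, -0.967, -0.001], [0.001, 0.002, -1.0]]
ft_force: [-12.5, -9.0, 45.4]
opening: 0.4
grasp_force: 22.1
```

Contact came at reported z 6.7, which is the bar top at 46, so the true tip is about 39 mm above the report. I'll lift, half-open, descend to reported z ≈ -20 and grip.

Request:
send_rows(
  steps=[
    [0, 0, 0, 0, 0, -0.06, 0],
    [0, 0, 0, 0, 0, 0, 0.5],
    [0, 0, 0, 0, 0, 0, 0.5],
    [0, 0, 0, 0, 0, 0, 0.5],
    [0, 0, 0, 0, 0, 0, 0.5],
    [0, 0, 0, 0, 0, 0, 0.5],
    [0, 0, 0, 0, 0, 0, 0.5],
    [0, 0, 0, 0, 0, 0.04, 0.5],
    [0, 0, 0, 0, 0, 0.04, 0.5],
    [0, 0, 0, 0, 0, 0, 0.5],
  ],
)

```text
clock: 9.4
position: [495.8, 311.2, -2.9]
eef_rot: [[0.967, 0.256, -0.002], [0.256, -0.967, -0.001], [-0.002, 0.001, -1.0]]
ft_force: [0.1, 0.3, 0.2]
opening: 44.0
grasp_force: 0.0
```

Now at -2.9 with no contact, so the fingers straddle the bar.

Request:
send_rows(
  steps=[
    [0, 0, 0, 0, 0, 0.04, 0.5],
    [0, 0, 0, 0, 0, 0.04, 0.5],
    [0, 0, 0, 0, 0, 0, 0.5],
    [0, 0, 0, 0, 0, 0, 0],
    [0, 0, 0, 0, 0, 0, 0],
    [0, 0, 0, 0, 0, 0, 0],
    [0, 0, 0, 0, 0, 0, 0],
    [0, 0, 0, 0, 0, 0, 0],
    [0, 0, 0, 0, 0, 0, 0],
    [0, 0, 0, 0, 0, 0, 0],
  ],
)

```text
clock: 10.65
position: [496.7, 311.9, -17.7]
eef_rot: [[0.967, 0.256, 0.0], [0.256, -0.967, 0.0], [0.0, -0.0, -1.0]]
ft_force: [-0.4, 0.7, 3.4]
opening: 11.6
grasp_force: 30.0
```

Gripped (11.6 mm, 30 N). I'll lift, carry to above the recess and turn +7°.

Request:
send_rows(
  steps=[
    [0, 0, 0, 0, 0, -0.15, 0],
    [0, 0, 0, 0, 0, -0.15, 0],
    [0, 0, 0, -0.059, 0.2078, 0, 0],
    [0, 0, 0, -0.059, 0.2078, 0, 0],
    [0, 0, 0, -0.059, 0.2078, 0, 0],
    [0, 0, 0, -0.059, 0.2078, 0, 0],
    [0, 0, 0, -0.059, 0.2078, 0, 0],
    [0, 0, 0, -0.059, 0.2078, 0, 0],
    [0, 0, 0, -0.059, 0.2078, 0, 0],
    [0, 0, 0.0815, 0, 0, 0, 0],
  ],
)

```text
clock: 11.9
position: [473.9, 13.9, 39.0]
eef_rot: [[0.99, 0.141, -0.029], [0.141, -0.99, 0.003], [-0.028, -0.007, -1.0]]
ft_force: [-38.3, 27.4, 25.9]
opening: 29.2
grasp_force: 59.0
```

Request:
send_rows(
  steps=[
    [0, 0, 0, 0, 0, 0.1, 0],
    [0, 0, 0, 0, 0, 0, 0],
    [0, 0, 0, 0, 0, 0, 0],
  ],
)

```text
clock: 12.28
position: [491.0, 9.1, 21.9]
eef_rot: [[0.991, 0.136, -0.0], [0.136, -0.991, -0.0], [-0.0, 0.0, -1.0]]
ft_force: [0.4, 0.3, -2.3]
opening: 11.8
grasp_force: 30.0
```

```bash
python3 - <<'E'
from h import *
s=bot.get_state(); p=s["position"]; print(p,s["eef_rot"],s["ft_force"],s["joint_pos"],s["opening"])
# refine recess: gradient-based dense fit on start top image: measure edge positions along normals
im=cv2.imread("pics/top0.png").astype(float).mean(2)
from scipy.ndimage import map_coordinates
def edges(p,loc,nrm,rng=8):  # report profile of intensity vs local offset along nrm
    d=np.arange(-rng,rng+.1,1.0); out=[]
    for k in d:
        q=proj("top",pose(p,loc+np.outer(np.ones(len(loc)),nrm)*k)); out.append(map_coordinates(im,[q[:,1],q[:,0]],order=1).mean())
    return np.round(out).astype(int)
p0=[489.8,9.4,np.radians(7.8)]
t=np.linspace(-.8,.8,40); o=np.ones(40)
print("x+",edges(p0,np.c_[47*o,t*62,24*o],[1,0,0])); print("x-",edges(p0,np.c_[-47*o,t*62,24*o],[1,0,0]))
print("y+",edges(p0,np.c_[t*47,62*o,24*o],[0,1,0])); print("y-",edges(p0,np.c_[t*47,-62*o,24*o],[0,1,0]))
print("board y+",edges(p0,np.c_[t*60-5,100*o,24*o],[0,1,0])); print("board y-",edges(p0,np.c_[t*60-5,-100*o,24*o],[0,1,0]))
print("board x-",edges(p0,np.c_[-78*o,t*90,24*o],[1,0,0]))
# tray in hand, both views
a=bot.snapshot("scene")[:,:,::-1]; b=bot.snapshot("top")[:,:,::-1]
cv2.imwrite("pics/scene5.png",a); cv2.imwrite("pics/top5.png",b)
a=cv2.resize(a[175:245,255:330],None,fx=5.3,fy=5.3,interpolation=cv2.INTER_CUBIC); b=cv2.resize(b[190:260,225:300],None,fx=5.3,fy=5.3,interpolation=cv2.INTER_CUBIC)
cv2.imwrite("pics/d6.png",np.hstack([a,b]))
E
```

```text
[491.03146144   9.06864809  21.86100509] [[ 9.90764643e-01  1.35592826e-01 -8.43611491e-05]
 [ 1.35592803e-01 -9.90764621e-01 -2.41331713e-04]
 [-1.16304891e-04  2.27664164e-04 -9.99999967e-01]] [ 0.39506988  0.25097073 -2.27245129] [   6.50134244   32.89775347  -15.95324444  117.42119964   16.49551865
   31.77309477 -103.33426281] 11.831424463140262
x+ [110 107 104 101  97  94  91  90  91  93  96  99 102 105 107 108 109]
x- [125 124 124 123 122 121 119 117 116 115 114 114 116 117 119 121 122]
y+ [113 110 106 101  96  92  88  87  88  91  95 100 104 108 111 114 116]
y- [114 114 114 114 113 113 112 111 110 110 110 110 111 112 113 113 114]
board y+ [118 118 118 118 119 120 122 124 128 132 136 140 143 146 148 150 150]
board y- [106 101  97  94  93  93  94  96  98 101 104 106 109 110 112 113 114]
board x- [142 137 131 124 117 110 104 101 100 101 104 108 112 115 118 120 122]
```

View pics/d6.png

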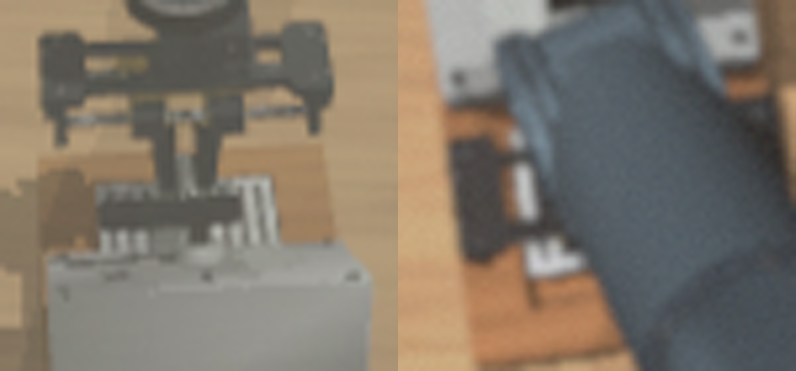

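d6 shows the tray held level over the recess: its left rear corner is at crop (530,275) top view, and its robot-side edge runs (97,182)-(270,178) scene view. The carry touched something briefly, so I'll measure numerically whether the tray slipped in the grip.

```bash
cat >> h.py <<'E'
from scipy.ndimage import map_coordinates
def prof(im,n,p,loc,nrm,rng=10):
    d=np.arange(-rng,rng+.1,1.0)
    o=[]
    for k in d:
        q=proj(n,pose(p,loc+np.asarray(nrm,float)*k)); o.append(map_coordinates(im,[q[:,1],q[:,0]],order=1).mean())
    return np.round(o).astype(int)
E
python3 - <<'E'
from h import *
L=lambda f:cv2.imread(f"pics/{f}.png").astype(float).mean(2)
t=np.linspace(-.85,.85,40); o=np.ones(40)
p0=[495.2,311.3,np.radians(14.76)]
for n,f,z in(("top","top0",12),("scene","scene0",12)):
    im=L(f); print(n)
    for k,loc,nr in(("x+",np.c_[45*o,t*60,z*o],[1,0,0]),("x-",np.c_[-45*o,t*60,z*o],[-1,0,0]),("y+",np.c_[t*45,60*o,z*o],[0,1,0]),("y-",np.c_[t*45,-60*o,z*o],[0,-1,0])): print(k,prof(im,n,p0,loc,nr))
print("hand")
p=[491.03-1.6*.99,9.07-1.6*.136,np.radians(7.79)]; z=51.6
im=L("top5")
for a,b in((-44,-36),(-36,-28),(-15,0),(0,15),(15,30),(30,42)): 
    x=np.linspace(a,b,10); print("y+",a,b,prof(im,"top",p,np.c_[x,60+0*x,z+0*x],[0,1,0]))
y=np.linspace(42,58,10); print("x- top",prof(im,"top",p,np.c_[-45+0*y,y,z+0*y],[-1,0,0]))
print("x+ top",prof(im,"top",p,np.c_[45+0*y,y,z+0*y],[1,0,0]))
im=L("scene5")
for a,b in((-57,-38),(38,57)):
    y=np.linspace(a,b,12); print("x- scene",a,b,prof(im,"scene",p,np.c_[-45+0*y,y,z+0*y],[-1,0,0],16))
x=np.linspace(-40,-20,10)
for s in(1,-1): print("y scene",s,prof(im,"scene",p,np.c_[x,s*60+0*x,z+0*x],[0,s,0]))
E
```

```text
top
x+ [167 170 173 176 178 179 179 177 174 169 163 157 152 147 143 140 140 139
 140 141 142]
x- [164 168 172 175 175 174 170 165 157 149 141 134 131 130 131 134 137 141
 143 145 146]
y+ [156 150 146 146 149 154 161 168 172 175 175 172 168 163 158 154 150 147
 146 145 144]
y- [156 163 168 171 170 165 157 147 135 124 115 110 108 111 117 123 130 136
 141 145 147]
scene
x+ [147 148 150 152 154 156 158 160 161 162 162 162 161 159 155 151 146 142
 137 134 132]
x- [152 153 153 152 151 150 149 148 147 146 145 145 144 144 144 145 145 145
 145 146 146]
y+ [134 138 145 153 159 163 164 163 160 156 152 149 147 145 145 144 144 144
 144 144 144]
y- [134 135 139 146 153 159 162 162 158 150 139 127 117 111 110 111 114 117
 120 123 126]
hand
y+ -44 -36 [126 125 124 123 120 116 112 107 102  97  94  95  99 102 108 115 122 126
 128 130 132]
y+ -36 -28 [145 145 145 144 142 140 136 132 127 121 116 111 108 109 111 115 118 121
 124 126 128]
y+ -15 0 [ 93  94  97  99 102 105 108 108 106 104 101  97  93  89  88  86  85  84
  84  84  84]
y+ 0 15 [ 98 110 122 133 141 146 149 148 143 138 130 121 113 105  99  93 
[... 198 characters left out ...]
0
  77  76  74]
x- top [115 115 116 118 121 123 123 123 121 120 118 117 116 117 118 120 122 124
 126 128 130]
x+ top [120 115 110 104  99  97  95  93  96  99 104 109 115 120 125 128 131 132
 131 130 129]
x- scene -57 -38 [125 125 125 124 125 125 125 125 126 128 130 132 134 136 138 139 140 141
 142 143 143 143 143 142 142 142 141 141 140 140 139 139 139]
x- scene 38 57 [133 133 133 133 132 132 132 133 135 137 140 142 144 145 146 147 148 149
 149 147 145 143 140 138 136 134 131 129 127 124 123 123 122]
y scene 1 [134 135 135 135 135 135 135 135 135 135 135 135 135 135 135 135 135 135
 135 135 134]
y scene -1 [126 126 126 126 126 126 126 126 126 126 126 126 126 126 127 127 127 126
 125 124 122]
```

```bash
python3 - <<'E'
from h import *
def L(f): 
    a=cv2.imread(f"pics/{f}.png").astype(float); return a[:,:,2]-a[:,:,0]
t=np.linspace(-.85,.85,40); o=np.ones(40)
p0=[495.2,311.3,np.radians(14.76)]; z=12
for n,f in(("top","top0"),("scene","scene0")):
    im=L(f); print(n)
    for k,loc,nr in(("x+",np.c_[45*o,t*60,z*o],[1,0,0]),("x-",np.c_[-45*o,t*60,z*o],[-1,0,0]),("y+",np.c_[t*45,60*o,z*o],[0,1,0]),("y-",np.c_[t*45,-60*o,z*o],[0,-1,0])): print(k,prof(im,n,p0,loc,nr))
print("hand")
p=[491.03-1.6*.99,9.07-1.6*.136,np.radians(7.79)]; z=51.6
im=L("top5")
for a,b in((-44,-38),(-38,-32),(-32,-26),(15,22),(22,30),(30,37),(37,44)): 
    x=np.linspace(a,b,10); print("y+",a,b,prof(im,"top",p,np.c_[x,60+0*x,z+0*x],[0,1,0]))
for a,b in((42,50),(50,57)):
  y=np.linspace(a,b,10); print("x- top",prof(im,"top",p,np.c_[-45+0*y,y,z+0*y],[-1,0,0],16))
im=L("scene5")
for a,b in((-57,-45),(-45,-30),(30,45),(45,57)):
    y=np.linspace(a,b,12); print("x- scene",a,b,prof(im,"scene",p,np.c_[-45+0*y,y,z+0*y],[-1,0,0],20))
x=np.linspace(-35,-5,10)
for s in(1,-1): print("y scene",s,prof(im,"scene",p,np.c_[x,s*60+0*x,z+0*x],[0,s,0],14))
print(proj("top",pose(p,[(-45,60,z),(45,60,z)])).round(1),proj("scene",pose(p,[(-45,-60,z),(-45,60,z)])).round(1))
E
```

```text
top
x+ [ 0 -1 -1 -1  0  1  2  5  9 14 21 28 37 45 53 60 65 69 71 73 73]
x- [ 0  0 -1 -1 -1 -1  0  2  5 11 18 27 38 48 57 64 69 72 74 74 75]
y+ [ 0  0  0  0  0  0  0  1  3  6 11 18 26 35 45 53 61 66 70 72 73]
y- [ 1  0  0  0  0  1  3  6 11 18 26 35 44 51 58 63 67 70 72 73 74]
scene
x+ [ 7  7  7  7  7  7  7  6  6  6  6  6  6  7  7  7  7  7  8  9 11]
x- [10 13 15 19 22 26 30 33 36 39 41 43 44 45 45 45 45 46 46 46 46]
y+ [ 8  8  8  8  8  9 11 15 21 28 35 41 46 49 51 52 52 53 53 53 53]
y- [ 8  8  8  8  8  8  7  7  8  8 10 12 15 19 24 29 34 38 41 43 45]
hand
y+ -44 -38 [90 90 88 87 85 81 76 71 68 65 62 63 66 68 73 78 83 87 89 91 93]
y+ -38 -32 [60 61 63 64 62 60 58 55 53 51 53 56 59 63 69 75 80 83 87 89 90]
y+ -32 -26 [ 8  9 10 10 10 10 11 11 12 15 21 27 35 47 58 69 75 81 86 87 88]
y+ 15 22 [ 1  1  1  0  0  0  1  2  4  7 12 17 24 33 42 48 49 49 47 40 32]
y+ 22 30 [ 0  0  0  0  0  0  0  1  3  7 10 16 24 32 39 42 45 46 41 35 29]
y+ 30 37 [-1  0  0  1  1  1  1  3  6  8 12 18 24 29 33 37 40 36 32 28 23]
y+ 37 44 [-7 -4 -2  0  1  3  3  4  5  6  8 10 12 14 16 17 17 16 15 13 10]
x- top [ 3  5 12 
[... 331 characters left out ...]
52 52 52 52]
x- scene -45 -30 [58 58 58 57 57 57 57 57 57 57 57 56 56 55 55 54 54 54 53 53 53 53 53 52
 51 51 50 49 48 46 45 44 42 41 41 41 41 41 42 42 40]
x- scene 30 45 [66 66 66 65 65 65 65 64 64 63 63 62 61 60 59 58 58 57 56 56 55 55 54 52
 49 46 43 40 37 33 28 24 20 15 12 12 11 10 10  9  9]
x- scene 45 57 [66 66 66 66 66 65 65 65 64 64 63 62 61 60 59 58 57 57 56 56 55 55 55 54
 54 53 53 52 52 52 51 50 50 49 49 49 49 49 49 47 44]
y scene 1 [53 53 54 54 53 53 53 53 53 53 54 56 58 60 61 63 64 65 65 65 65 65 65 65
 64 64 64 64 64]
y scene -1 [46 46 46 46 47 47 47 47 47 47 47 47 47 47 48 50 51 52 52 52 52 50 49 47
 46 45 43 43 43]
[[250.2 246.2]
 [246.3 218.4]] [[272.3 202.7]
 [305.3 201.1]]
```

```bash
python3 - <<'E'
from h import *
def L(f): 
    a=cv2.imread(f"pics/{f}.png").astype(float); return a[:,:,2]-a[:,:,0]
p=[491.03-1.6*.99,9.07-1.6*.136,np.radians(7.79)]; z=51.6
for n,f in(("top","top5"),("scene","scene5")):
  im=L(f)
  for y in(-58,-54,-50,-46,-40,-34,34,40,46,50,54,58):
    if n=="top" and y<40: continue
    x=np.arange(-90,91,4.); q=proj(n,pose(p,np.c_[x,y+0*x,z+0*x]))
    print(n,y,map_coordinates(im,[q[:,1],q[:,0]],order=1).round().astype(int).tolist())
  for x in (-30,-20,-10,0,10,20,30):
    y=np.arange(-90,91,4.); q=proj(n,pose(p,np.c_[x+0*y,y,z+0*y])); 
    if n=="scene": print("row",x,map_coordinates(im,[q[:,1],q[:,0]],order=1).round().astype(int).tolist())
E
```

```text
top 40 [76, 65, 59, 76, 88, 93, 96, 95, 91, 90, 82, 83, 90, 88, 50, 9, -2, -2, 1, 8, 11, 6, 3, 0, -2, -4, -7, -10, -12, -14, -16, -20, -20, -23, -24, -24, -22, -21, -20, -17, -18, -17, -18, -15, -15, -15]
top 46 [77, 69, 62, 75, 88, 93, 95, 95, 93, 90, 83, 82, 89, 82, 43, 4, -2, -2, -1, 3, 3, 6, 5, 3, 5, 4, 1, -1, -4, -6, -9, -13, -15, -18, -20, -22, -23, -23, -24, -24, -24, -21, -18, -17, -13, -12]
top 50 [76, 67, 60, 75, 89, 93, 95, 95, 92, 89, 84, 83, 90, 86, 49, 8, -2, -2, 0, 1, 2, 6, 6, 4, 3, 2, 1, 2, 1, -1, 0, 0, -5, -8, -10, -14, -15, -19, -20, -22, -24, -22, -22, -18, -16, -15]
top 54 [76, 64, 58, 73, 88, 93, 95, 95, 92, 88, 81, 79, 86, 84, 54, 13, -2, -2, 0, 2, 3, 6, 6, 2, 0, 1, 1, 1, 0, 0, 0, 1, 2, 1, -1, -3, -4, -3, -1, -8, -18, -19, -17, -18, -17, -18]
top 58 [77, 65, 59, 75, 89, 94, 96, 94, 92, 87, 74, 66, 68, 68, 49, 16, 1, -1, 4, 6, 6, 7, 6, 3, 5, 7, 6, 4, 3, 3, 5, 6, 6, 4, 5, 8, 12, 23, 36, 29, 5, -5, -8, -10, -14, -16]
scene -58 [51, 41, 28, 11, 19, 34, 52, 54, 53, 53, 53, 54, 55, 57, 57, 57, 57, 57, 55, 46, 29, 18, 12, 10, 10, 10, 11, 12, 13, 12, 12, 12, 11, 10, 9, 
[... 2421 characters left out ...]
 36, 35, 47, 62, 65, 64, 64, 64, 63, 63, 63]
row 0 [41, 38, 37, 36, 35, 36, 35, 31, 10, 9, 8, 8, 8, 7, 8, 8, 8, 8, 8, 7, 8, 7, 9, 8, 7, 8, 7, 7, 7, 7, 7, 8, 8, 7, 7, 8, 7, 27, 60, 63, 64, 64, 64, 64, 64, 64]
row 10 [40, 36, 35, 35, 35, 35, 36, 28, 10, 8, 8, 7, 8, 8, 7, 7, 8, 8, 7, 8, 9, 7, 7, 8, 8, 8, 8, 8, 7, 7, 7, 9, 8, 8, 8, 8, 7, 21, 57, 61, 61, 62, 62, 61, 62, 62]
row 20 [36, 36, 36, 35, 36, 35, 34, 26, 12, 8, 8, 8, 7, 8, 7, 8, 9, 8, 9, 7, 7, 7, 7, 8, 8, 8, 7, 9, 8, 8, 9, 9, 8, 8, 8, 8, 8, 25, 57, 62, 62, 62, 62, 62, 62, 62]
row 30 [35, 36, 36, 36, 35, 35, 34, 25, 12, 7, 8, 9, 8, 8, 8, 8, 7, 7, 8, 6, 7, 7, 8, 9, 9, 9, 9, 9, 9, 10, 9, 9, 9, 8, 7, 7, 6, 23, 53, 61, 61, 61, 61, 61, 61, 61]
```

The tray's robot-side edge sits about 14 mm low and the tray is about 12 mm forward in the grip, so it pitched when it brushed the nozzle. I'll re-seat it on clear table at about (485,190), release and measure again.

Request:
send_rows(
  steps=[
    [0, 0, 0, 0, 0, -0.145, 0],
    [0, 0, 0, 0, 0, -0.145, 0],
    [0, 0, 0, 0.023, -0.225, 0, 0],
    [0, 0, 0, 0.023, -0.225, 0, 0],
    [0, 0, 0, 0.023, -0.225, 0, 0],
    [0, 0, 0, 0.023, -0.225, 0, 0],
    [0, 0, 0, 0, 0, 0.2, 0],
    [0, 0, 0, 0, 0, 0.15, 0],
    [0, 0, 0, 0, 0, 0.03, 0],
    [0, 0, 0, 0, 0, 0, 0],
  ],
)

```text
clock: 13.62
position: [485.7, 189.8, 4.6]
eef_rot: [[0.991, 0.135, 0.001], [0.135, -0.991, -0.0], [0.001, 0.0, -1.0]]
ft_force: [0.7, -0.6, -2.5]
opening: 11.7
grasp_force: 30.0
```

Request:
send_rows(
  steps=[
    [0, 0, 0, 0, 0, 0.02, 0],
    [0, 0, 0, 0, 0, 0.02, 0],
    [0, 0, 0, 0, 0, 0.015, 0],
    [0, 0, 0, 0, 0, 0.015, 0],
    [0, 0, 0, 0, 0, 0, 0],
  ],
)

```text
clock: 14.25
position: [487.3, 190.5, -6.7]
eef_rot: [[0.991, 0.135, 0.004], [0.135, -0.991, 0.0], [0.004, 0.0, -1.0]]
ft_force: [-6.6, -4.2, 34.3]
opening: 11.7
grasp_force: 30.0
```

Request:
send_rows(
  steps=[
    [0, 0, 0, 0, 0, 0, 0.6],
    [0, 0, 0, 0, 0, 0, 0.6],
    [0, 0, 0, 0, 0, 0, 0.6],
    [0, 0, 0, 0, 0, 0, 0.6],
    [0, 0, 0, 0, 0, -0.22, 0.6],
    [0, 0, 0, 0, 0, -0.22, 0.6],
    [0, 0, 0, 0, 0, -0.22, 0.6],
    [0, 0, 0, -0.04, 0.25, 0, 0.6],
    [0, 0, 0, -0.04, 0.25, 0, 0.6],
    [0, 0, 0, -0.04, 0.25, 0, 0.6],
  ],
)

```text
clock: 15.5
position: [481.3, 36.7, 122.2]
eef_rot: [[0.991, 0.136, 0.0], [0.136, -0.991, -0.0], [0.0, 0.0, -1.0]]
ft_force: [0.8, 0.9, 0.2]
opening: 52.5
grasp_force: 0.0
```

Request:
send_rows(
  steps=[
    [0, 0, 0, -0.04, 0.25, 0, 0.6],
    [0, 0, 0, -0.04, 0.25, 0, 0.6],
    [0, 0, 0, 0, 0, 0, 0.6],
  ],
)

```text
clock: 15.88
position: [478.5, -67.6, 121.8]
eef_rot: [[0.992, 0.128, -0.001], [0.128, -0.992, -0.002], [-0.001, 0.002, -1.0]]
ft_force: [-0.1, 0.0, -0.6]
opening: 52.9
grasp_force: 0.0
```

```bash
cat >> h.py <<'E'
def rb(im): im=im.astype(float); return im[:,:,0]-im[:,:,2]
def edges(n,im,p,z=12,hx=45,hy=60,rng=25,f=(.3,.8)):
    """position of the R-B mid crossing along outward normal of each side at two spots per side"""
    out={}
    d=np.arange(-rng,rng+.1,.5)
    for k,nx,ny in(("x+",1,0),("x-",-1,0),("y+",0,1),("y-",0,-1)):
        for s in(-1,1):
            t=np.linspace(f[0],f[1],15)*s; l=np.c_[nx*hx+(0 if nx else t*hx),ny*hy+(0 if ny else t*hy),z+0*t] if False else np.c_[np.full(15,nx*hx)+(t*hx if ny else 0),np.full(15,ny*hy)+(t*hy if nx else 0),np.full(15,z)]
            v=[]
            for k2 in d:
                q=proj(n,pose(p,l+np.array([nx,ny,0.])*k2)); v.append(map_coordinates(im,[q[:,1],q[:,0]],order=1).mean())
            v=np.array(v); h=(v[:10].mean()+v[-10:].mean())/2
            c=np.where((v[:-1]-h)*(v[1:]-h)<=0)[0]; out[k+"+-"[s<0]]=(round(float(d[c[0]]),1) if len(c) else None,int(v[:10].mean()),int(v[-10:].mean()))
    return out
E
python3 - <<'E'
from h import *
s=bot.get_state(); print(s["position"],s["opening"],s["ft_force"])
a=bot.snapshot("top"); b=bot.snapshot("scene"); cv2.imwrite("pics/top6.png",a[:,:,::-1]); cv2.imwrite("pics/scene6.png",b[:,:,::-1])
p=[498,191.5,np.radians(7.8)]
# blob of grey pixels near the tray in top view
for n,im in(("top",a),("scene",b)):
    c=proj(n,[[p[0],p[1],12]])[0].astype(int); m=(np.abs(rb(im))<20).astype(np.uint8)
    m[:, :c[0]-35]=0; m[:,c[0]+35:]=0; m[:c[1]-30]=0; m[c[1]+30:]=0
    k,lab,st,ce=cv2.connectedComponentsWithStats(m); i=1+np.argmax(st[1:,4]); print(n,c,st[i],ce[i].round(1),cv2.minAreaRect(np.argwhere(lab==i)[:,::-1].astype(np.float32)))
    print(edges(n,rb(im),p))
E
```

```text
[478.51931983 -67.60061506 121.83678694] 52.93635287515166 [-0.10861612  0.04971078 -0.55533695]
top [211 229] [192 214  39  31 992] [210.8 229.2] ((210.78384399414062, 229.12884521484375), (27.15964126586914, 36.93975830078125), 82.40535736083984)
{'x+-': (2.5, 1, 79), 'x++': (3.0, 0, 79), 'x--': (0.0, 1, 76), 'x-+': (0.0, 0, 77), 'y+-': (2.0, 0, 79), 'y++': (2.0, 0, 80), 'y--': (1.5, 1, 81), 'y-+': (1.5, 1, 81)}
scene [340 222] [ 305  211   54   41 1231] [327.9 229.9] ((329.52899169921875, 231.44573974609375), (33.6408576965332, 58.29148483276367), 73.1416015625)
{'x+-': (16.5, 7, 49), 'x++': (16.5, 6, 47), 'x--': (-6.5, 6, 53), 'x-+': (-6.0, 6, 55), 'y+-': (-1.0, 8, 53), 'y++': (-1.0, 7, 54), 'y--': (1.5, 8, 48), 'y-+': (-17.0, 7, 6)}
```

The tray lies flat again at (499.4,192) in top-camera coordinates, yaw 7.8°. Next I refine the recess pose from the console's steel-to-wood edges.

```bash
python3 - <<'E'
from h import *
im=rb(cv2.imread("pics/top0.png")[:,:,::-1]); g=cv2.imread("pics/top0.png").astype(float).mean(2)
p=[489.8,9.4,np.radians(7.87)]
d=np.arange(-20,20.1,.5)
def cr(loc,nr,img=im,raw=False):
    v=np.array([map_coordinates(img,proj("top",pose(p,loc+np.array(nr,float)*k)).T[::-1],order=1).mean() for k in d])
    if raw: return v[::2].round().astype(int).tolist()
    h=(v[:8].mean()+v[-8:].mean())/2; c=np.where((v[:-1]-h)*(v[1:]-h)<=0)[0]
    return [float(d[i]) for i in c],int(v[:8].mean()),int(v[-8:].mean())
for x0,x1 in((90,125),(125,165),(165,210)):
    x=np.linspace(x0,x1,20); z=75+(x-80)*.7
    for s in(1,-1): print("side",s,x0,cr(np.c_[x,95*s+0*x,z],[0,s,0]))
for a,b in((-90,-65),(-65,-40),(40,65),(65,90)):
    y=np.linspace(a,b,15); o=np.ones(15)
    print("front",a,cr(np.c_[80*o,y,24*o],[-1,0,0]),cr(np.c_[220*o,y,173*o],[1,0,0]))
# board vs table, R-B and red
r=cv2.imread("pics/top0.png").astype(float)[:,:,0]
for a,b in((-70,-30),(-30,10),(10,50)):
    x=np.linspace(a,b,15);o=np.ones(15)
    print("board y+",a,cr(np.c_[x,100*o,24*o],[0,1,0],r),"y-",cr(np.c_[x,-100*o,24*o],[0,-1,0],r,True))
for a,b in((-80,-40),(-40,0),(0,40),(40,80)):
    y=np.linspace(a,b,15);o=np.ones(15)
    print("board x-",a,cr(np.c_[-78*o,y,24*o],[-1,0,0],r,True))
E
```

```text
side 1 90 ([1.5], 1, 73)
side -1 90 ([-0.5], 1, 45)
side 1 125 ([1.5], 0, 74)
side -1 125 ([0.0], 0, 47)
side 1 165 ([1.5], 0, 71)
side -1 165 ([0.0], 0, 66)
front -90 ([2.0], 0, 81) ([1.0], 1, 33)
front -65 ([2.0], 0, 79) ([0.5], 0, 46)
front 40 ([1.5], 1, 76) ([1.0], 0, 68)
front 65 ([0.0], 1, 77) ([1.0], 0, 69)
board y+ -70 ([1.5], 83, 112) y- [80, 80, 80, 79, 79, 79, 79, 79, 79, 78, 78, 77, 77, 76, 75, 75, 73, 72, 70, 69, 67, 65, 64, 63, 64, 65, 67, 70, 74, 78, 82, 87, 91, 95, 97, 98, 99, 100, 100, 100, 100]
board y+ -30 ([1.5], 79, 113) y- [78, 78, 77, 77, 77, 77, 77, 77, 77, 77, 77, 77, 77, 76, 76, 76, 75, 75, 74, 73, 72, 72, 71, 71, 72, 73, 75, 78, 81, 85, 89, 94, 97, 100, 101, 102, 102, 102, 101, 101, 101]
board y+ 10 ([1.0], 77, 114) y- [75, 75, 75, 75, 75, 75, 75, 75, 75, 75, 75, 75, 75, 74, 74, 74, 74, 74, 73, 73, 73, 73, 73, 73, 73, 74, 75, 77, 81, 85, 89, 94, 98, 102, 105, 106, 108, 108, 109, 109, 109]
board x- -80 [82, 82, 82, 82, 81, 81, 81, 81, 82, 82, 81, 81, 80, 79, 77, 75, 73, 70, 67, 65, 64, 65, 67, 71, 76, 81, 87, 91, 96, 99, 101, 103, 104, 104, 105, 105, 105, 105, 105, 106, 106]
board x- -40 [83, 83, 83, 83, 83, 83, 83, 83, 82, 82, 82, 81, 81, 80, 79, 78, 76, 73, 71, 71, 71, 74, 78, 84, 90, 96, 102, 107, 110, 113, 114, 114, 114, 114, 113, 112, 112, 111, 110, 110, 110]
board x- 0 [84, 84, 85, 85, 85, 85, 84, 84, 83, 83, 83, 82, 81, 80, 79, 77, 76, 74, 72, 72, 73, 75, 80, 86, 92, 98, 103, 108, 112, 114, 116, 116, 116, 116, 115, 115, 115, 115, 115, 116, 116]
board x- 40 [84, 85, 86, 86, 86, 86, 86, 86, 85, 84, 83, 82, 81, 80, 79, 78, 76, 74, 72, 72, 72, 74, 78, 82, 88, 94, 100, 105, 109, 112, 113, 114, 115, 115, 115, 115, 116, 116, 117, 118, 118]
```

Request:
send_rows(
  steps=[
    [0, 0, 0, 0.056, -0.2546, 0, 0.6],
    [0, 0, 0, 0.056, -0.2546, 0, 0.6],
    [0, 0, 0, 0.056, -0.2546, 0, 0.6],
    [0, 0, 0, 0.056, -0.2546, 0, 0.6],
    [0, 0, 0, 0.056, -0.2546, 0, 0.6],
    [0, 0, 0, 0, 0, 0.2, 0.6],
    [0, 0, 0, 0, 0, 0, 0.6],
    [0, 0, 0, 0, 0, 0, 0.6],
  ],
)

```text
clock: 16.98
position: [500.0, 197.2, 82.8]
eef_rot: [[0.991, 0.136, 0.0], [0.136, -0.991, 0.0], [0.0, -0.0, -1.0]]
ft_force: [0.4, 0.1, -0.4]
opening: 52.7
grasp_force: 0.0
```

Request:
send_rows(
  steps=[
    [0, 0, 0, -0.0065, 0.0245, 0.1, 0.6],
    [0, 0, 0, 0, 0, 0.2, 0.6],
    [0, 0, 0, 0, 0, 0.2, 0.6],
    [0, 0, 0, 0, 0, 0, 0.6],
    [0, 0, 0, 0, 0, 0, 0],
    [0, 0, 0, 0, 0, 0, 0],
    [0, 0, 0, 0, 0, 0, 0],
    [0, 0, 0, 0, 0, 0, 0],
    [0, 0, 0, 0, 0, 0, 0],
    [0, 0, 0, 0, 0, 0, 0],
  ],
)

```text
clock: 18.23
position: [499.7, 191.9, -17.5]
eef_rot: [[0.991, 0.136, 0.0], [0.136, -0.991, 0.0], [0.0, 0.0, -1.0]]
ft_force: [-1.2, 0.0, 5.5]
opening: 11.5
grasp_force: 30.0
```

Request:
send_rows(
  steps=[
    [0, 0, 0, 0, 0, 0, 0],
    [0, 0, 0, 0, 0, 0, 0],
  ],
)

```text
clock: 18.48
position: [499.7, 191.9, -17.5]
eef_rot: [[0.991, 0.136, 0.0], [0.136, -0.991, 0.0], [0.0, 0.0, -1.0]]
ft_force: [-1.5, -1.3, 5.5]
opening: 11.4
grasp_force: 30.0
```

Request:
send_rows(
  steps=[
    [0, 0, 0, 0, 0, -0.1, 0],
    [0, 0, 0, 0, 0, -0.2, 0],
    [0, 0, 0, 0, 0, -0.21, 0],
    [0, 0, 0, -0.034, 0.1786, 0, 0],
    [0, 0, 0, -0.034, 0.1786, 0, 0],
    [0, 0, 0, -0.034, 0.1786, 0, 0],
    [0, 0, 0, -0.034, 0.1786, 0, 0],
    [0, 0, 0, -0.034, 0.1786, 0, 0],
    [0, 0, 0, 0, 0, 0.15, 0],
    [0, 0, 0, 0, 0, 0, 0],
  ],
)

```text
clock: 19.73
position: [487.6, 9.8, 52.4]
eef_rot: [[0.991, 0.135, -0.005], [0.135, -0.991, -0.0], [-0.005, -0.0, -1.0]]
ft_force: [-0.3, -0.4, -3.1]
opening: 11.4
grasp_force: 30.0
```

Request:
send_rows(
  steps=[
    [0, 0, 0, 0, 0, 0.12, 0],
    [0, 0, 0, 0, 0, 0, 0],
    [0, 0, 0, 0, 0, 0, 0],
  ],
)

```text
clock: 20.1
position: [490.4, 10.8, 31.0]
eef_rot: [[0.991, 0.137, 0.001], [0.137, -0.991, 0.0], [0.001, -0.0, -1.0]]
ft_force: [-0.5, 0.0, -2.6]
opening: 11.5
grasp_force: 30.0
```

Request:
send_rows(
  steps=[
    [0, 0, 0, 0, 0, 0.1, 0],
    [0, 0, 0, 0, 0, 0.015, 0],
    [0, 0, 0, 0, 0, 0, 0],
    [0, 0, 0, 0, 0, 0.01, 0],
    [0, 0, 0, 0, 0, 0.01, 0],
    [0, 0, 0, 0, 0, 0, 0],
  ],
)

```text
clock: 20.85
position: [490.0, 10.2, 3.1]
eef_rot: [[0.991, 0.136, -0.0], [0.136, -0.991, -0.0], [-0.0, 0.0, -1.0]]
ft_force: [0.0, 0.4, -2.6]
opening: 11.5
grasp_force: 30.0
```

The tray bottom is at 20.6 mm, below the board top, with no force, so it has entered the recess. Continuing down.

Request:
send_rows(
  steps=[
    [0, 0, 0, 0, 0, 0.015, 0],
    [0, 0, 0, 0, 0, 0.015, 0],
    [0, 0, 0, 0, 0, 0.01, 0],
    [0, 0, 0, 0, 0, 0, 0],
  ],
)

```text
clock: 21.35
position: [489.8, 10.3, -5.1]
eef_rot: [[0.991, 0.136, -0.0], [0.136, -0.991, 0.0], [-0.0, -0.0, -1.0]]
ft_force: [-0.1, 0.3, -2.2]
opening: 11.7
grasp_force: 30.0
```

Request:
send_rows(
  steps=[
    [0, 0, 0, 0, 0, 0.004, 0],
    [0, 0, 0, 0, 0, 0, 0.5],
    [0, 0, 0, 0, 0, 0, 0.5],
    [0, 0, 0, 0, 0, 0, 0.5],
    [0, 0, 0, 0, 0, 0, 0.5],
    [0, 0, 0, 0, 0, 0, 0.5],
    [0, 0, 0, 0, 0, -0.1, 0.5],
    [0, 0, 0, 0, 0, -0.25, 0.5],
    [0, 0, 0, 0, 0, -0.3, 0.5],
    [0, 0, 0, 0, 0, -0.25, 0.5],
  ],
)

```text
clock: 22.6
position: [490.1, 10.3, 176.5]
eef_rot: [[0.991, 0.136, 0.001], [0.136, -0.991, 0.0], [0.001, 0.0, -1.0]]
ft_force: [0.8, -0.4, 0.1]
opening: 44.2
grasp_force: 0.0
```

Request:
send_rows(
  steps=[
    [0, 0, 0, 0, -0.25, -0.1, 0.5],
    [0, 0, 0, 0, -0.25, 0, 0.5],
    [0, 0, 0, 0, -0.25, 0, 0.5],
    [0, 0, 0, 0, -0.25, 0, 0.5],
    [0, 0, 0, 0, -0.25, 0, 0.5],
    [0, 0, 0, 0, 0, 0, 0.5],
  ],
)

```text
clock: 23.35
position: [454.3, 262.5, 194.5]
eef_rot: [[0.99, 0.143, -0.0], [0.143, -0.99, 0.003], [-0.0, -0.003, -1.0]]
ft_force: [0.3, -0.0, 0.3]
opening: 44.0
grasp_force: 0.0
```

```bash
python3 - <<'E'
from h import *
s=bot.get_state(); print(s["position"],s["eef_rot"].round(3).tolist(),s["opening"])
a=bot.snapshot("top"); cv2.imwrite("pics/top7.png",a[:,:,::-1]); b=bot.snapshot("scene"); cv2.imwrite("pics/scene7.png",b[:,:,::-1])
p=[489.8,10.2,np.radians(7.8)]
print(edges("top",rb(a),p,z=24,rng=12)); print(edges("scene",rb(b),p,z=24,rng=20))
# lever: dark pixels on console in the top view -> points on plane 41 mm out of face
g=a.astype(float).mean(2); m=(g<75).astype(np.uint8)
c=proj("top",pose(p,[[150,0,124+34]]))[0].astype(int); print("c",c)
m[:c[1]-40]=0;m[c[1]+35:]=0;m[:,:c[0]-45]=0;m[:,c[0]+45:]=0
k,lab,st,ce=cv2.connectedComponentsWithStats(m)
for i in range(1,k):
    if st[i,4]>20: print(st[i],ce[i].round(1),cv2.minAreaRect(np.argwhere(lab==i)[:,::-1].astype(np.float32)))
E
```

```text
[454.34683773 262.54676478 194.51042162] [[0.99, 0.143, -0.0], [0.143, -0.99, 0.003], [-0.0, -0.003, -1.0]] 44.0297218844199
{'x+-': (3.0, 0, 62), 'x++': (2.5, 0, 77), 'x--': (1.5, 2, 46), 'x-+': (1.5, 3, 45), 'y+-': (2.5, 2, 60), 'y++': (3.5, 0, 81), 'y--': (0.5, 1, 65), 'y-+': (1.0, 1, 80)}
{'x+-': (-17.0, 7, 7), 'x++': (13.0, 7, 6), 'x--': (-6.0, 7, 37), 'x-+': (-5.5, 8, 36), 'y+-': (0.5, 8, 46), 'y++': (0.5, 7, 41), 'y--': (1.0, 7, 45), 'y-+': (1.0, 7, 39)}
c [259 175]
[214 135  47   7 213] [231.9 137.8] ((237.0, 138.0), (46.0, 6.0), 0.0)
[264 139  22   2  30] [274.8 139.7] ((274.5, 139.5), (21.0, 1.0), -0.0)
[254 182  26   9 118] [266.9 186.5] ((266.5906066894531, 186.51341247558594), (5.271487712860107, 26.009872436523438), 79.99201965332031)
[267 204  16   6  38] [272.7 206.3] ((274.5077209472656, 206.5615692138672), (4.465250492095947, 15.504340171813965), 82.87498474121094)
```

The tray is home: flush edges, yaw matching and no residual force. Now I locate the spindle.

```bash
cat >> h.py <<'E'
def face_pt(n,uv,p,h):
    """pixel -> (u along slope from (150,124), y) on plane h mm out of the console face; p=station pose (cam coords)"""
    E=P[n]["extrinsics"]; k=np.linalg.inv(P[n]["mtx"])@[uv[0],uv[1],1]; d=E[:3,:3]@(k*[1,-1,-1]); o=E[:3,3]
    c,s=np.cos(p[2]),np.sin(p[2]); R=np.array([[c,s,0],[-s,c,0],[0,0,1]]); o=R@(o-[p[0],p[1],0]); d=R@d
    nrm=np.array([-np.sin(np.radians(35)),0,np.cos(np.radians(35))]); a=np.array([150,0,124.])+nrm*h
    t=((a-o)@nrm)/(d@nrm); q=o+t*d-a; return q@[np.cos(np.radians(35)),0,np.sin(np.radians(35))],q[1]
E
python3 - <<'E'
from h import *
p=[490.3,11.2,np.radians(7.8)]
T=lambda u,v:((u+.5)/4.8+144.5,(v+.5)/4.8+139.5)
print("bar mid",[np.round(face_pt("top",(266.6,186.5),p,h),1) for h in(23,34,41)])
for k,uv in(("shut",(670,198)),("half",(627,127)),("open",(541,105)),("lever L",(520,240)),("lever R",(650,210))): print(k,np.round(face_pt("top",T(*uv),p,34 if "lever" in k else 1),1))
for k,uv in(("TL",(402,95)),("TR",(669,57)),("BL",(437,311)),("BR",(693,272))): print(k,np.round(face_pt("top",T(*uv),p,0),1))
# refined mark/lever centroid
g=cv2.imread("pics/top0.png").astype(float).mean(2); m=(g<70).astype(np.uint8); m[:181]=0;m[195:]=0;m[:,:248]=0;m[:,285:]=0
k,l,st,ce=cv2.connectedComponentsWithStats(m); i=1+np.argmax(st[1:,4]); print(st[i],ce[i],np.round(face_pt("top",ce[i],p,34),1))
E
```

```text
bar mid [array([-22.1, -19.2]), array([-17.8, -18.9]), array([-15. , -18.7])]
shut [-20.4 -76.2]
half [ 31.6 -54.2]
open [54.2 -1.9]
lever L [-21.5  23.5]
lever R [-13.8 -60.6]
TL [73.2 83.7]
TR [ 73.4 -86. ]
BL [-76.   84.2]
BR [-74.5 -85.6]
[254 182  26   9  97] [266.44329897 186.31958763] [-17.1 -18.5]
```

```bash
cat > push.py <<'E'
import numpy as np
a35=np.radians(35); U=np.array([np.cos(a35),0,np.sin(a35)]); N=np.array([-np.sin(a35),0,np.cos(a35)]); Y=np.array([0,1.,0])
HUB=np.array([114.1,0,140.4]); yaw=np.radians(7.8)
def target(phi,r=45,gap=0,depth=17):
    f=np.radians(phi); dr=-Y*np.cos(f)+U*np.sin(f); mot=U*np.cos(f)+Y*np.sin(f)
    c=HUB+r*dr-7*mot+7*N; a=np.arctan(np.cos(a35)*np.tan(f)); t=c-(9+gap)*np.array([np.cos(a),np.sin(a),0]); t[2]=c[2]-depth
    R=np.array([[np.cos(yaw),-np.sin(yaw),0],[np.sin(yaw),np.cos(yaw),0],[0,0,1]]); w=R@t+[490,10.3,-39.3]
    return w.round(1),np.degrees(a+yaw).round(1)
E
python3 - <<'E'
from push import *
from station import bot
print(bot.get_state()["position"])
print("pre",target(0,gap=25))
P=None
for f in(0,10,20,30,38,45): print(f,target(f))
E
```

```text
[455.7881063  257.72605429 194.0318102 ]
pre (array([565.8, -24.7,  85.8]), np.float64(7.8))
0 (array([590.6, -21.3,  85.8]), np.float64(7.8))
10 (array([597.3, -22.3,  90.4]), np.float64(16.0))
20 (array([604.1, -21.8,  94.9]), np.float64(24.4))
30 (array([610.6, -19.9,  99.3]), np.float64(33.1))
38 (array([615.6, -17.5, 102.6]), np.float64(40.4))
45 (array([619.7, -14.8, 105.2]), np.float64(47.1))
```

Request:
send_rows(
  steps=[
    [0, 0, 0, 0.05, 0.21, 0, 0],
    [0, 0, 0, 0.05, 0.21, 0, 0],
    [0, 0, 0, 0.05, 0.21, 0, 0],
    [0, 0, 0, 0.05, 0.21, 0, 0],
    [0, 0, 0, 0.05, 0.21, 0, 0],
    [0, 0, 0, 0.05, 0.21, 0, 0],
    [0, 0, 0, 0.05, 0.21, 0, 0],
    [0, 0, 0, 0, 0, 0, 0],
    [0, 0, 0, 0, 0, 0, 0],
  ],
)

```text
clock: 24.58
position: [564.6, -24.4, 194.1]
eef_rot: [[0.991, 0.134, -0.001], [0.134, -0.991, 0.0], [-0.001, -0.0, -1.0]]
ft_force: [0.3, 0.9, -0.1]
opening: 0.2
grasp_force: 0.0
```

Request:
send_rows(
  steps=[
    [0, 0, 0, 0, 0, 0.2, 0],
    [0, 0, 0, 0, 0, 0.2, 0],
    [0, 0, 0, 0, 0, 0.14, 0],
    [0, 0, 0, 0, 0, 0, 0],
    [0, 0, 0, 0.05, 0, 0, 0],
    [0, 0, 0, 0.05, 0, 0, 0],
    [0, 0, 0, 0, 0, 0, 0],
  ],
)

```text
clock: 25.45
position: [587.0, -20.7, 87.4]
eef_rot: [[0.991, 0.136, 0.003], [0.136, -0.991, 0.0], [0.003, 0.0, -1.0]]
ft_force: [1.2, 0.5, 0.3]
opening: 0.4
grasp_force: 0.0
```

Request:
send_rows(
  steps=[
    [0, 0, -0.049, 0.0195, 0.0028, -0.01, 0],
    [0, 0, -0.049, 0.0192, 0.0041, -0.01, 0],
    [0, 0, -0.049, 0.0188, 0.0056, -0.01, 0],
    [0, 0, -0.049, 0.0184, 0.007, -0.01, 0],
    [0, 0, -0.049, 0.0178, 0.0083, -0.01, 0],
    [0, 0, -0.049, 0.0172, 0.0096, -0.01, 0],
    [0, 0, 0, 0, 0, 0, 0],
  ],
)

```text
clock: 26.32
position: [607.4, -21.6, 98.4]
eef_rot: [[0.838, 0.545, -0.003], [0.545, -0.838, -0.0], [-0.002, -0.001, -1.0]]
ft_force: [-4.3, -0.2, 3.7]
opening: 0.4
grasp_force: 2.3
```

Request:
send_rows(
  steps=[
    [0, 0, -0.04, 0.0185, 0.0025, -0.009, 0],
    [0, 0, -0.04, 0.0185, 0.0035, -0.009, 0],
    [0, 0, -0.04, 0.018, 0.0047, -0.009, 0],
    [0, 0, 0, 0, 0, 0, 0],
    [0, 0, 0, 0, 0, 0, 0],
  ],
)

```text
clock: 26.95
position: [617.4, -17.1, 103.4]
eef_rot: [[0.728, 0.686, -0.003], [0.686, -0.728, -0.001], [-0.003, -0.001, -1.0]]
ft_force: [-4.8, -1.9, 1.0]
opening: 0.5
grasp_force: 2.3
```

Request:
send_rows(
  steps=[
    [0, 0, 0, -0.15, 0, 0, 0],
    [0, 0, 0, 0, 0, -0.3, 0],
    [0, 0, 0, 0, 0, -0.3, 0],
    [0, 0, 0, -0.1, -0.2, 0, 0],
    [0, 0, 0, -0.1, -0.2, 0, 0],
    [0, 0, 0, -0.1, -0.2, 0, 0],
    [0, 0, 0, -0.1, -0.2, 0, 0],
    [0, 0, 0, -0.1, -0.2, 0, 0],
    [0, 0, 0, -0.1, -0.2, 0, 0],
    [0, 0, 0, 0, 0, 0, 0],
  ],
)

```text
clock: 28.2
position: [343.5, 55.4, 224.0]
eef_rot: [[0.726, 0.688, 0.002], [0.688, -0.726, -0.002], [-0.0, 0.003, -1.0]]
ft_force: [0.9, -0.1, 0.3]
opening: 0.6
grasp_force: 0.0
```

```bash
cat > lever.py <<'E'
from h import *
s=bot.get_state(); print(s["clock"],s["position"].round(1),s["eef_rot"].round(2).tolist())
a=bot.snapshot("top"); cv2.imwrite("pics/top8_%d.png"%(s["clock"]*100),a[:,:,::-1])
g=a.astype(float).mean(2); p=[490.3,11.2,np.radians(7.8)]
for th in(60,75,90):
    m=(g<th).astype(np.uint8); m[:155]=0;m[200:]=0;m[:,:238]=0;m[:,:]*=1;m[:,290:]=0
    k,l,st,ce=cv2.connectedComponentsWithStats(m); i=1+np.argmax(st[1:,4])
    q=np.argwhere(l==i)[:,::-1]; F=np.array([face_pt("top",x,p,38) for x in q]); c=F.mean(0); w,v=np.linalg.eigh(np.cov(F.T)); e=v[:,1]; e=e*(-np.sign(e[1]))
    print(th,st[i],ce[i].round(1),"ctr",c.round(1),"axis deg",np.degrees(np.arctan2(e[0],-e[1])).round(1),"ctr-from-spindle deg",np.degrees(np.arctan2(c[0]+20.5,-(c[1]+1))).round(1),np.sqrt(w).round(1))
E
python3 lever.py; python3 - <<'E'
exec(open("lever.py").read().replace('bot.snapshot("top")','cv2.imread("pics/top0.png")[:,:,::-1]').replace('cv2.imwrite','(lambda *a:0)'))
E
```

```text
28.2 [343.5  55.4 224. ] [[0.73, 0.69, 0.0], [0.69, -0.73, -0.0], [-0.0, 0.0, -1.0]]
60 [256 173  18  21  76] [264.3 183.6] ctr [ -6. -13.] axis deg 42.9 ctr-from-spindle deg 50.4 [ 2.8 22.3]
75 [255 173  19  22 109] [264.  183.8] ctr [ -6.4 -12.1] axis deg 43.3 ctr-from-spindle deg 51.8 [ 3.8 23.1]
90 [255 172  19  23 135] [264.1 183.8] ctr [ -6.6 -12.5] axis deg 43.5 ctr-from-spindle deg 50.4 [ 4.8 23.2]
28.25 [345.4  55.1 224.3] [[0.73, 0.69, 0.0], [0.69, -0.73, -0.0], [0.0, 0.0, -1.0]]
60 [254 183  26   8  78] [266.2 186.4] ctr [-15.7 -17.6] axis deg 4.8 ctr-from-spindle deg 16.1 [ 2.8 22.5]
75 [254 182  26   9 109] [266.7 186.3] ctr [-15.8 -19.3] axis deg 4.1 ctr-from-spindle deg 14.5 [ 4.  22.6]
90 [253 182  28  10 141] [266.4 186.4] ctr [-15.7 -18.2] axis deg 3.9 ctr-from-spindle deg 15.5 [ 4.9 23.3]
```

```bash
ls pics/top8*; cat > fitlev.py <<'E'
from h import *
from push import U,N,Y
import itertools,sys
p=[490.3,11.2,np.radians(7.8)]
def render(phi,du,dy,n="top",S=8,box=(235,150,60,55)):
    f=np.radians(phi); dr=-Y*np.cos(f)+U*np.sin(f); mt=U*np.cos(f)+Y*np.sin(f)
    o=np.array([150,0,124.])+U*(-20.5+du)+Y*dy
    C=np.array([o+r*dr+w*mt+h*N for r in(-26,62) for w in(-7,7) for h in(23,41)])
    q=(proj(n,pose(p,C))-box[:2]+.5)*S; im=np.zeros((box[3]*S,box[2]*S),np.uint8)
    cv2.fillConvexPoly(im,cv2.convexHull(q.round().astype(np.int32)),255)
    im=cv2.GaussianBlur(im,(0,0),.8*S)
    return cv2.resize(im,(box[2],box[3]),interpolation=cv2.INTER_AREA)/255.
def score(x,g,box=(235,150,60,55)):
    r=render(*x); h=g[box[1]:box[1]+box[3],box[0]:box[0]+box[2]]; w=r>.02
    d=np.clip((160-h)/(160-45),0,1); m=cv2.dilate((r>.3).astype(np.uint8),np.ones((5,5)))>0
    return ((r-d)[m]**2).mean()
from scipy.optimize import minimize
for fn,f0 in((sys.argv[1],43),("pics/top0.png",3)):
    g=cv2.imread(fn).astype(float).mean(2)
    b=min((minimize(score,[f0+a,du,-1],args=(g,),method="Nelder-Mead",options=dict(initial_simplex=[[f0+a,du,-1],[f0+a+4,du,-1],[f0+a,du+3,-1],[f0+a,du,2]])) for a in(-4,0,4) for du in(0,3)),key=lambda s:s.fun)
    print(fn,b.x.round(2),b.fun)
E
python3 fitlev.py $(ls pics/top8*|head -1)
```

```text
pics/top8_2820.png
pics/top8_2820.png [44.05  0.29  0.6 ] 0.041182029124801324
pics/top0.png [ 4.16  1.42 -1.46] 0.024537846130628795
```

```bash
python3 - <<'E'
import sys; sys.argv=["x","pics/top8_2820.png"]
exec(open("fitlev.py").read().split("from scipy.optimize import minimize")[0])
from scipy.optimize import minimize
b=bot.snapshot("scene"); cv2.imwrite("pics/scene8.png",b[:,:,::-1])
box=(255,195,75,45)
p=[495.5,10.5,np.radians(7.8)]
def sc(x,g):
    r=render(*x,n="scene",box=box); h=g[box[1]:box[1]+box[3],box[0]:box[0]+box[2]]
    d=np.clip((130-h)/(130-45),0,1); m=cv2.dilate((r>.3).astype(np.uint8),np.ones((5,5)))>0
    return ((r-d)[m]**2).mean()
for fn,f0 in(("pics/scene8.png",43),("pics/scene0.png",3)):
    g=cv2.imread(fn).astype(float).mean(2)
    for s in sorted((minimize(sc,[f0+a,du,0],args=(g,),method="Nelder-Mead",options=dict(initial_simplex=[[f0+a,du,0],[f0+a+4,du,0],[f0+a,du+4,0],[f0+a,du,3]])) for a in(-4,0,4) for du in(-4,0,4)),key=lambda s:s.fun)[:3]: print(fn,s.x.round(2),s.fun)
E
```

```text
pics/scene8.png [51.39 -6.75 -2.04] 0.07792371523772908
pics/scene8.png [51.57 -6.88 -2.21] 0.07825200777478748
pics/scene8.png [50.28 -6.18 -2.4 ] 0.07839600153787005
pics/scene0.png [ 16.53 -11.29  -1.35] 0.088337151084963
pics/scene0.png [ 13.47 -11.96  -1.49] 0.08879216723040835
pics/scene0.png [ 14.03 -12.3   -1.38] 0.08879216723040835
```

The lever fits at about 43-44° in the top view, while the contact geometry suggests slightly less. I'll nudge it about 1.5 mm further.

Request:
send_rows(
  steps=[
    [0, 0, 0, 0.099, 0.2, 0, 0],
    [0, 0, 0, 0.099, 0.2, 0, 0],
    [0, 0, 0, 0.099, 0.2, 0, 0],
    [0, 0, 0, 0.099, 0.2, 0, 0],
    [0, 0, 0, 0.099, 0.2, 0, 0],
    [0, 0, 0, 0.099, 0.2, 0, 0],
    [0, 0, 0, 0, 0, 0.3, 0],
    [0, 0, 0, 0, 0, 0.3, 0],
    [0, 0, 0, 0, 0, 0, 0],
    [0, 0, 0, 0, 0, 0, 0],
  ],
)

```text
clock: 29.55
position: [598.2, -37.9, 105.4]
eef_rot: [[0.727, 0.686, 0.003], [0.686, -0.727, 0.0], [0.002, 0.002, -1.0]]
ft_force: [0.8, 0.2, -0.1]
opening: 0.3
grasp_force: 0.0
```

Request:
send_rows(
  steps=[
    [0, 0, 0, 0.07, -0.005, 0, 0],
    [0, 0, 0, 0.05, -0.005, 0.005, 0],
    [0, 0, 0, 0.02, 0, 0, 0],
    [0, 0, 0, 0.011, 0, 0, 0],
    [0, 0, 0, 0, 0, 0, 0],
    [0, 0, 0, 0, 0, 0, 0],
  ],
)

```text
clock: 30.3
position: [616.4, -16.1, 102.6]
eef_rot: [[0.727, 0.687, -0.001], [0.687, -0.727, -0.0], [-0.001, -0.0, -1.0]]
ft_force: [-2.6, -1.1, 1.6]
opening: 0.3
grasp_force: 1.2
```

Request:
send_rows(
  steps=[
    [0, 0, 0, 0.009, 0, 0, 0],
    [0, 0, 0, 0, 0, 0, 0],
    [0, 0, 0, 0, 0, 0, 0],
  ],
)

```text
clock: 30.68
position: [616.7, -15.8, 102.5]
eef_rot: [[0.727, 0.686, -0.003], [0.686, -0.727, -0.002], [-0.003, -0.001, -1.0]]
ft_force: [-5.7, -4.2, 4.6]
opening: 0.7
grasp_force: 3.3
```

Request:
send_rows(
  steps=[
    [0, 0, 0, -0.15, 0, 0, 0],
    [0, 0, 0, 0, 0, -0.3, 0],
    [0, 0, 0, 0, 0, -0.3, 0],
    [0, 0, 0, -0.1, -0.2, 0, 0],
    [0, 0, 0, -0.1, -0.2, 0, 0],
    [0, 0, 0, -0.1, -0.2, 0, 0],
    [0, 0, 0, -0.1, -0.2, 0, 0],
    [0, 0, 0, -0.1, -0.2, 0, 0],
    [0, 0, 0, -0.1, -0.2, 0, 0],
    [0, 0, 0, 0, 0, 0, 0],
  ],
)

```text
clock: 31.92
position: [342.5, 57.5, 222.7]
eef_rot: [[0.725, 0.689, 0.001], [0.689, -0.725, -0.002], [-0.001, 0.002, -1.0]]
ft_force: [1.0, 0.2, 0.4]
opening: 0.4
grasp_force: 0.0
```

```bash
python3 lever.py; python3 fitlev.py $(ls pics/top8*|tail -1)|head -1; python3 - <<'E'
from h import *
a=bot.snapshot("top"); print(edges("top",rb(a),[489.8,10.2,np.radians(7.8)],z=24,rng=12))
E
```

```text
31.925 [342.5  57.5 222.7] [[0.73, 0.69, 0.0], [0.69, -0.73, -0.0], [-0.0, 0.0, -1.0]]
60 [256 173  17  21  76] [264.  183.8] ctr [ -6.3 -12.1] axis deg 43.3 ctr-from-spindle deg 52.0 [ 2.8 22.1]
75 [255 173  19  22 108] [263.8 184. ] ctr [ -6.9 -11.4] axis deg 43.9 ctr-from-spindle deg 52.5 [ 3.8 23. ]
90 [255 172  19  23 135] [264.2 183.7] ctr [ -6.2 -12.7] axis deg 44.3 ctr-from-spindle deg 50.6 [ 4.8 22.9]
pics/top8_3192.png [44.12  0.39  0.52] 0.03989748313745069
{'x+-': (3.0, 0, 59), 'x++': (2.5, 0, 69), 'x--': (1.5, 0, 58), 'x-+': (5.5, -7, 6), 'y+-': (2.5, -13, -5), 'y++': (3.5, 0, 73), 'y--': (0.5, 0, 74), 'y-+': (0.5, 0, 67)}
```

```bash
python3 - <<'E'
import sys; sys.argv=["x",""]
exec(open("fitlev.py").read().split("from scipy.optimize import minimize")[0])
for ph in(0,4,40,42.5,45,47.5,50):
    r=render(ph,0,0); q=np.argwhere(r>.6)[:,::-1]+[235,150]; F=np.array([face_pt("top",x,p,38) for x in q]); w,v=np.linalg.eigh(np.cov(F.T)); e=v[:,1]; e=e*(-np.sign(e[1])); c=F.mean(0)
    print(ph,np.degrees(np.arctan2(e[0],-e[1])).round(1),c.round(1),np.sqrt(w).round(1),len(q))
E
```

```text
0 0.3 [-18.4 -18.5] [ 5.7 24.7] 172
4 4.3 [-17.2 -17.6] [ 5.7 24.8] 172
40 39.3 [ -6.9 -13.9] [ 5.1 25.3] 160
42.5 42.6 [ -5.9 -13.9] [ 5.2 25.7] 166
45 45.4 [ -5.8 -12.6] [ 5.2 25.7] 164
47.5 47.8 [ -4.5 -12.9] [ 5.1 25.6] 162
50 50.4 [ -4.3 -11.8] [ 5.1 25.8] 161
```

```bash
python3 -c "
from station import bot
print(bot.job_done())"
```

```text
the job is handed in; nothing more can be done
None
```

I handed in the job: by the top camera and the arm's readings, the drip tray is home and let go in its recess, and the tap lever stands at about 44° (target 45° ± 5°). The first carry knocked the tray against the tap and pitched it in the grip, so I set it down on clear table and regripped it. I did not measure the bystanders afterwards, and the hand-in returned no verdict.

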